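# Dock the dosing cup under the sample grinder against its flip stop

### The job

Swing the orange stop flag down across the grinder's cup lane by its thumb lever until it comes to rest, then stand the steel dosing cup upright in the lane and push it under the grinder head against the flag. The stop yields softly at first: keep pushing until you feel it come up solid, press it home for about half a second with some 10 to 15 newtons (never above 25), then let go and leave the cup there touching the flag. Do not tip the cup or shift the other things on the bench.

Things in the scene. Friction and masses are not known exactly. Their poses are not given: they have to be found in the camera images.
- grinder: grey sample grinder, fixed. Origin on the table at the lane's centre line; x along the lane, away from its mouth; y left. Lane: dark plate 8 mm thick (x -180 to 200, y -146 to 54 mm) with two aluminium rails 65 mm apart inside, each 6 mm wide, tops 20 mm above the table, x -160 to 120 mm. Motor column 380 mm high at x 50 to 220, y 85 to 215 mm
- head_edge (a point): middle of the near lower edge of the grey grinding head that bridges the lane: 58 mm past the grinder's origin, 175 mm above the table. The head reaches 92 mm on along the lane, 68 mm right to 85 mm left; spout 12 mm lower inside. The docked cup's rear is 8 to 22 mm under it, so the gripper must lean back 25 to 45 degrees, fingertips forward along the lane
- lane_load (a point): the point on the lane's floor, between the rails and in the open (85 mm before the grinder's origin), where the cup is set down; 8 mm above the table; axes as the grinder's
- stop_carriage: aluminium carriage of the flip stop, carrying the flag. Origin on the lane's centre line, 8 mm above the table, in the plane of the lowered flag's face that the cup meets; x along the lane away from the mouth, y left. Pushed along +x it yields at about 2 N, without springing back, for 1 to 2 cm (differs), then is solid against a stop hidden in the blue housing, found only by feel
- flag (a joint): angle of orange flag and lever, rad: 0 raised, 0.75 down across the lane (solid stop). Turns about a steel rod along the lane, 45 mm above the table, 110 mm right (-y) of the centre line; stays where left; about 0.06 N m turns it. The flag is 56 mm wide, 40 mm high, 8 mm thick; when down its middle is 43 mm above the table
- lever_tip (a point): tip of the orange thumb lever on the same rod, in the open, 135 mm nearer the mouth than the flag's face. 52 mm long from the rod's axis, 18 mm wide along the rod, 7 mm thick. Raised it leans 13 degrees outward (-y) from vertical, down it leans 30 degrees inward (+y): push it from outside towards the lane. The point's axes turn with the flag
- cup_center (a point): steel dosing cup, upright, open at the top, 58 mm outer diameter, 60 mm high, 3 mm wall, about 0.25 kg, sliding along the lane takes 2 to 4 N (pushed off its middle it binds on a rail); the point is at its centre, half-way up. Starts standing on the table to the right of the lane
- cup: the same cup; origin under its centre
- bowl_a: white cupping bowl, 90 mm across the rim, 58 mm high (bystander); origin under its centre
- bowl_b: the same, another bowl
- bean_jar: amber glass jar with black cap, 72 mm diameter, 110 mm high (bystander); origin under its centre
- tamper: steel tamper standing on its 54 mm foot, 82 mm high (bystander); origin under its centre
- spoon: steel cupping spoon lying flat, 160 mm long (bystander)
- sample_tin: black closed tin with a brown label, 60 mm diameter, 75 mm high (bystander); origin under its centre
There are look-alikes about, which are no part of the job. What is shaped like the cup but blue or purple is not meant.

How it is judged:
By the outcome, as a careful person would: the job done as asked, in the order asked, and still so for the second after the job is handed in, with the robot touching nothing.
It also fails if it takes over 72 s, if anything falls off the work surface, if the arm or the gripper's body presses on something with over 40 N, if the wrist force passes 120 N, or if a joint passes its speed limit or range.

### The arm

A 6-joint arm with a two-finger parallel gripper is mounted at the origin on the work surface. World frame = base frame: x ahead of the robot, y to its left, z up, the work surface at z = 0. Lengths are in mm, angles in rad, forces in N, time in s.
With the tool pointing down it reaches from about 375 to 925 mm from the base axis. Payload 5.7 kg.
Tool frame: the origin (TCP) lies midway between the tips of the shut fingers; the grasp point (between the pads) lies 19 mm behind it; z points along the fingers, x is the direction in which the jaws open and shut, and the axes are right-handed (so a half turn about z gives the same grasp; the last joint's range is limited). The gripper opens to 85 mm and grips with 20 to 120 N. Pads are 22 mm wide; open, the fingers measure 114 mm over their backs; the gripper's body (76 mm by 85 mm) begins 54 mm behind the grasp point. The pads swing forward as they close: fully open they stand 13 mm farther back than shut.
Start: joints at [-1.391, 0.359, 1.51, -0, 1.272, -0.115], TCP at [174.314, -574.089, 231.267] pointing down, gripper open.
Joint ranges: [-2.97, 2.97], [-1.01, 2.36], [0.21, 2.38], [-0.96, 4.11], [0.2, 2.71], [-2.98, 2.98]. Speed limits (rad/s): [2.39, 2.39, 3.14, 3.14, 3.14, 3.14].

### API

Orientations are given as a 3x3 rotation matrix whose columns are the frame's x, y, z axes.
In Python, from workcell import env gives the robot as it stands.
- The arm moves only by the tool carry_out, never from a script. Its arguments are lists of equal length, an entry for each row: "travel": the shift along the tool's x, y, z each as a share of 0.3 m, from -1 to 1, a list of three; "yaw": the turn about the tool's z as a share of 0.5 rad, from -1 to 1; "fingers": the opening, from -1 (shut) to 1 (fully open). In form: {"travel": [[tx, ty, tz], ...], "yaw": [yaw, ...], "fingers": [fingers, ...]}. A call has 1 to 20 rows; each row is the pose to reach, as a shift and turn from the pose commanded when the call began, along the tool's axes at that moment; what a row does not reach only later rows make up. A row lasts 1/8 s, in which the tool goes at most 62.5 mm and 10.7 degrees, less where a joint would pass 70% of its speed; a pose out of reach is approached as far as the arm can. A call with a number of a shift or a turn outside -1 to 1 is refused whole. A call with a gripper value outside its range is refused whole. The fingers move at their own pace and stop on an object; "newtons" is the grip in N (left out, the last holds). Time passes only in rows, so rows that repeat a pose let the fingers close. It gives the time, the measured TCP pose, the force and the opening at its end, in the units of the state.
- env.state(): the state, without advancing time (a new reading comes with each control period).
- env.camera(name): name is "side" or "top"; returns a dict with "color" (384x512x3 uint8, blue, green, red), "range_z" (384x512 float32, mm along the optical axis (not along the pixel's ray), 0 where there is no reading), "fovy" (degrees; the focal length in pixels is half the picture's height over the tangent of half this angle, whatever the lens; pixels are square), "cx", "cy" (the principal point, pixels), "R" (3x3) and "t" (3): a world point X has camera coordinates R X + t. Camera axes: x right, y down, z forward; pixel columns grow to the right and rows downward; lengths in mm; the calibration is good to about 2 mm. A picture is of the moment at which its call begins.
- env.close_job(): hands the job in, once; it reports no verdict.
The state is a dict: "t": time; "joint_pos": joint angles; "dq": joint speeds; "effort": joint torques, N m; "tcp_pos": TCP position; "tcp_rot": TCP orientation; "force": force on the tool from outside, world axes, zero at the start; "ft_torque": the same for the moment, N m; "grip_width": opening from 0.0 (shut) to 1.0 (fully open).
Only numpy, scipy, OpenCV 4.12 (cv2) and the standard library are available. Lean on these libraries where they do the work, as an engineer would, in place of code of your own. Each camera call takes 0.05 s, during which the arm holds its last target.

## Working session

There is one attempt and no reset: what is moved stays moved. The work goes in short steps, Python scripts to look and compute and a tool call to move; the robot and the scene stay as the last step left them, time stands still between calls to the robot, and variables do not carry over. Pictures are saved under pics/ and viewed, and the job is handed in when it is done.

Besides the shell and the picture viewer there is one more tool, called as a command line: name --pt "numbers of a row" for each row, then --argument value for the rest. carry_out: Moves the arm, as the interface text tells. Its arguments: {"type":"object","properties":{"travel":{"type":"array"},"yaw":{"type":"array"},"fingers":{"type":"array"},"newtons":{"type":"number"}},"required":["travel","yaw","fingers"]}

```bash
ls; mkdir -p pics; python3 - <<'E'
from workcell import env
import cv2,numpy as np,pickle
for n in("side","top"):
    c=env.camera(n); cv2.imwrite(f"pics/{n}0.png",c["color"]); pickle.dump(c,open(f"{n}0.pkl","wb"))
    print(n,c["fovy"],c["cx"],c["cy"],np.round(c["R"],3).tolist(),c["t"])
print(env.state())
E
```

```text
pics
side 43.654007378434514 253.0283963518757 189.37028278671508 [[-0.954, -0.298, -0.019], [-0.218, 0.738, -0.638], [0.204, -0.605, -0.77]] [ 535.6454834   228.66890358 1349.16361822]
top 47.54364751183195 256.7664488968823 188.2701194103578 [[-0.006, -1.0, 0.013], [-0.997, 0.005, -0.077], [0.077, -0.014, -0.997]] [ -36.85528655  563.34225954 1478.98269402]
{'t': 0.1, 'joint_pos': array([-1.39109422e+00,  3.59472199e-01,  1.51132126e+00,  3.30332282e-06,
        1.27249990e+00, -1.15115473e-01]), 'dq': array([-0.00053131, -0.00285416, -0.00327187, -0.00200766, -0.00013849,
        0.00077132]), 'effort': array([ 1.97168862e-03, -5.28649342e+01, -2.79351532e+01, -3.86223201e-04,
        5.04099138e-03, -2.80830164e-06]), 'tcp_pos': array([ 174.2142693 , -573.5130943 ,  230.51540832]), 'tcp_rot': array([[ 2.90564123e-01, -9.56855475e-01, -3.00871233e-04],
       [-9.56854031e-01, -2.90564211e-01,  1.67388172e-03],
       [-1.68908530e-03, -1.98480122e-04, -9.99998554e-01]]), 'force': array([ 0.53660367, -0.63820348,  0.0111919 ]), 'ft_torque': array([0.01053456, 0.00980637, 0.02796135]), 'grip_width': 1.0021417418563836}
```

View pics/side0.png

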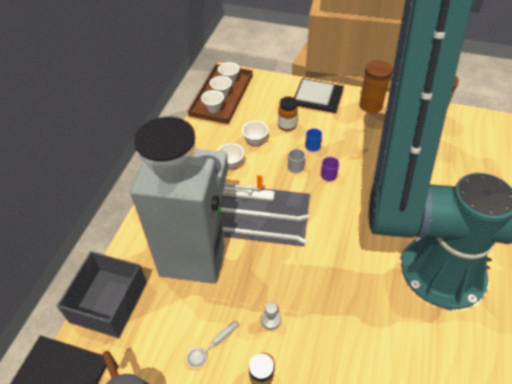

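View pics/top0.png

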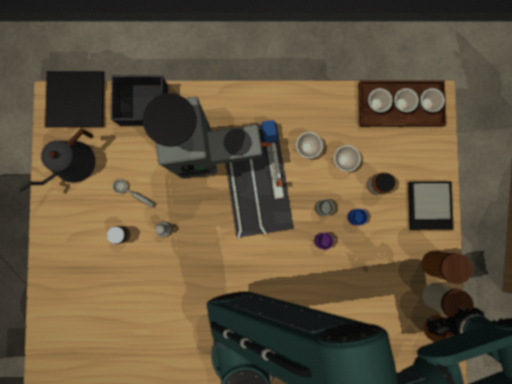

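The side view shows the grinder at (185,220) and the lane from (225,210) to (305,225). The orange lever is at (261,182), the steel cup at (296,160), the blue look-alike at (314,140) and the purple one at (330,169). In the top view the cup is at (326,207), blue at (358,217), purple at (324,240) and the lever at (281,183). I'll enlarge these areas.

```bash
python3 - <<'E'
import cv2
a=cv2.imread("pics/side0.png")[110:260,180:350]; cv2.imwrite("pics/sc.png",cv2.resize(a,None,fx=4.5,fy=4,interpolation=cv2.INTER_CUBIC)if 0 else cv2.resize(a,(680,600),interpolation=cv2.INTER_CUBIC))
a=cv2.imread("pics/top0.png")[110:260,210:380]; cv2.imwrite("pics/tc.png",cv2.resize(a,(680,600),interpolation=cv2.INTER_CUBIC))
E
```

```text
(no output)
```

View pics/sc.png

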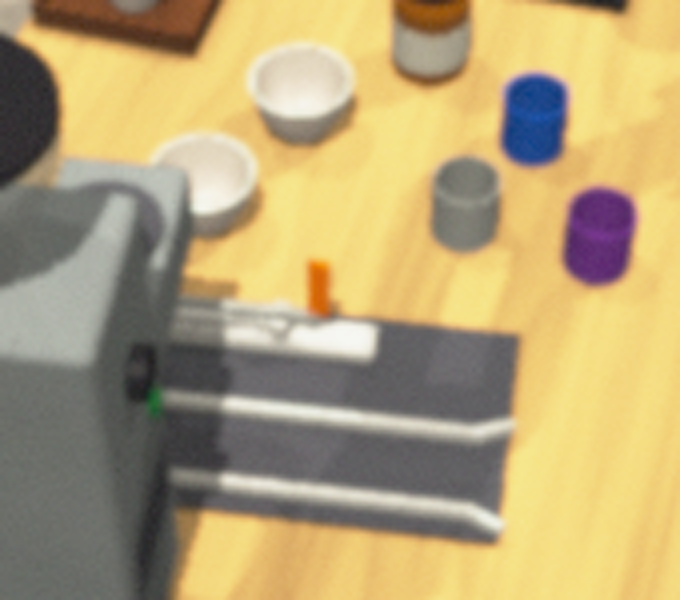

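View pics/tc.png

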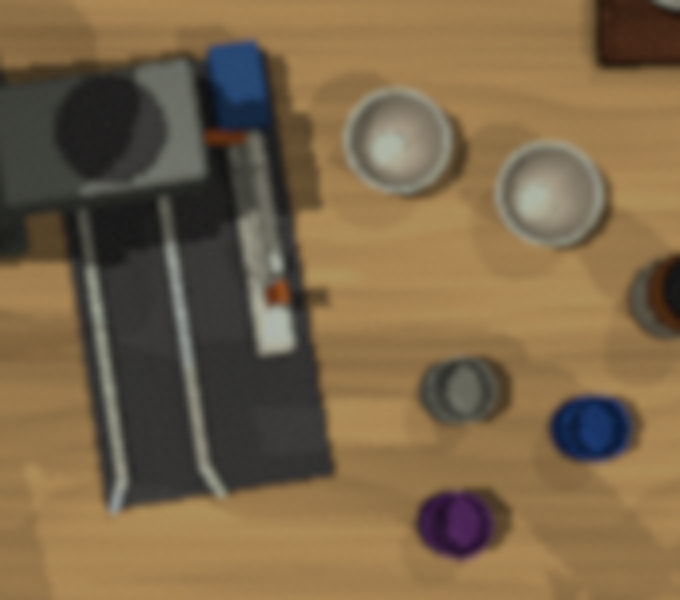

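```bash
cat > h.py <<'E'
import numpy as np,pickle
def ray(c,u,v):
    f=c["color"].shape[0]/2/np.tan(np.radians(c["fovy"]/2))
    d=np.array([(u-c["cx"])/f,(v-c["cy"])/f,1.0]); return c["R"].T@d, -c["R"].T@c["t"]
def onz(c,u,v,z):
    d,o=ray(c,u,v); return o+d*(z-o[2])/d[2]
def cloud(c):
    H,W=c["range_z"].shape; f=H/2/np.tan(np.radians(c["fovy"]/2))
    v,u=np.mgrid[:H,:W]; Z=c["range_z"]
    P=np.stack([(u-c["cx"])/f*Z,(v-c["cy"])/f*Z,Z],-1)
    return (P-c["t"])@c["R"]
def proj(c,X):
    f=c["color"].shape[0]/2/np.tan(np.radians(c["fovy"]/2))
    p=c["R"]@np.asarray(X,float)+c["t"]; return p[:2]/p[2]*f+[c["cx"],c["cy"]]
E
python3 - <<'E'
from h import *
s=pickle.load(open("side0.pkl","rb"));t=pickle.load(open("top0.pkl","rb"))
T=lambda x,y,z:onz(t,210+x/4,110+y/4,z).round(1)
S=lambda x,y,z:onz(s,180+x/4,110+y/4,z).round(1)
print("rails z20 top L",T(85,205,20),T(123,480,20),"R",T(163,195,20),T(205,465,20))
print("plate z8 top near",T(112,507,8),T(333,473,8),T(285,190,8))
print("rails z20 side R",S(175,398,20),S(475,432,20),"L",S(175,476,20),S(472,513,20))
print("plate side",S(518,337,8),S(497,540,8))
print("cup rim top",T(463,388,60),"side rim",S(466,182,60),"bottom side",S(464,225,0))
print("lever tip top",T(278,292,95),"side",S(319,264,95))
for n,c in(("s",s),("t",t)):
    P=cloud(c); 
    pix=dict(s=[(296,155),(296,165),(261,182),(259,178)],t=[(326,207),(322,207),(330,207),(279,183),(281,183)])[n]
    for u,v in pix: print(n,u,v,P[v,u].round(1))
E
```

```text
rails z20 top L [657.6  47.8  20. ] [420.4  15.7  20. ] R [666.  -19.7  20. ] [432.7 -54.6  20. ]
plate z8 top near [397.1  25.5   8. ] [ 425.  -165.4    8. ] [ 671.7 -126.4    8. ]
rails z20 side R [659.6 -13.4  20. ] [430.8 -47.7  20. ] L [635.1  55.4  20. ] [415.3  24.2  20. ]
plate side [ 422. -157.    8.] [393.5  34.    8. ]
cup rim top [ 496.1 -270.3   60. ] side rim [ 493.4 -261.4   60. ] bottom side [ 493.8 -269.     0. ]
lever tip top [ 574.4 -113.7   95. ] side [ 573.3 -113.3   95. ]
s 296 155 [ 501.2 -292.2   29.1]
s 296 165 [ 488.6 -240.1   38. ]
s 261 182 [ 568.4 -109.7   72.5]
s 259 178 [ 575.1 -111.    87.6]
t 326 207 [ 497.9 -280.4    6.2]
t 322 207 [ 498.  -266.5    6.1]
t 330 207 [ 497.6 -293.4   11.6]
t 279 183 [ 574.2 -111.8   98. ]
t 281 183 [ 574.6 -118.7   93.3]
```

```bash
python3 - <<'E'
from h import *
s=pickle.load(open("side0.pkl","rb"));t=pickle.load(open("top0.pkl","rb"))
print(s.keys())
for n,c in(("s",s),("t",t)):
    P=cloud(c); m=c["range_z"]>0
    hgt=P[...,2]; 
    print(n,"cam",(-c["R"].T@c["t"]).round(1), m.mean())
    q=m&(abs(hgt)<15)&(P[...,0]>250)&(P[...,0]<900)&(abs(P[...,1])<600)
    A=np.c_[P[q][:,:2]/1000,np.ones(q.sum())]; co=np.linalg.lstsq(A,hgt[q],rcond=None)[0]; print("table plane",co.round(2),"std",(hgt[q]-A@co).std())
    # objects 
    for nm,(x,y),lo,hi in [("cup",(495,-267),25,80),("lever",(574,-113),55,120),("blue",(460,-340),25,80)]:
        k=m&(np.hypot(P[...,0]-x,P[...,1]-y)<55)&(hgt>lo)&(hgt<hi)
        Q=P[k]; print(nm,k.sum(),Q.min(0).round(1),Q.max(0).round(1),Q.mean(0).round(1))
import cv2
cv2.imwrite("pics/tbig.png",cv2.resize(t["color"][125:225,285:385],(600,600),interpolation=cv2.INTER_CUBIC))
E
```

```text
dict_keys(['color', 'range_z', 'fovy', 'cx', 'cy', 'R', 't'])
s cam [ 286.   806.8 1194.5] 0.9959157307942709
table plane [ 3.17 -0.82 -0.57] std 3.764742500233072
cup 264 [ 464.2 -297.1   25.2] [ 521.2 -231.2   64.3] [ 493.3 -263.6   45. ]
lever 72 [ 563.7 -118.1   56.1] [582.1 -99.1 100.5] [ 572.9 -108.3   79.4]
blue 154 [ 432.2 -393.1   25.9] [ 493.5 -290.    66. ] [ 460.5 -355.    45.3]
t cam [ 447.2  -19.7 1518.5] 0.9959615071614584
table plane [ 2.94 -1.09 -0.58] std 4.277860773525902
cup 102 [ 469.2 -296.5   25.2] [ 523.  -237.9   65.6] [ 495.8 -267.4   49.8]
lever 33 [ 565.5 -118.7   55.7] [615.3 -97.9 102.3] [ 576.8 -110.2   80.9]
blue 71 [ 435.2 -389.5   25.8] [ 489.1 -288.    66.1] [ 462.  -357.1   50.3]
```

View pics/tbig.png

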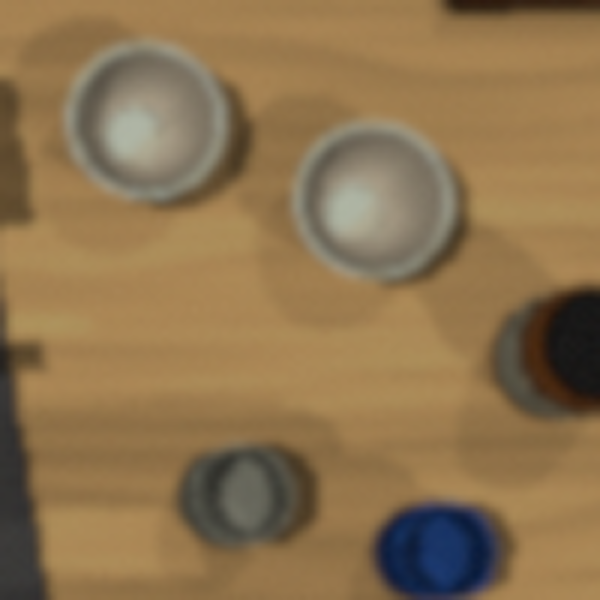

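```bash
cat > fit.py <<'E'
from h import *
import cv2
from scipy.optimize import minimize
def cupfit(c,x0,h=60,r=29,z0=0,win=60,satmax=80,up=8,mask=None):
    img=c["color"]; u0,v0=proj(c,[x0[0],x0[1],30+z0]).astype(int)
    w=22
    crop=cv2.resize(img[v0-w:v0+w,u0-w:u0+w],None,fx=up,fy=up,interpolation=cv2.INTER_CUBIC)
    hsv=cv2.cvtColor(crop,cv2.COLOR_BGR2HSV); m=(hsv[...,1]<satmax).astype(np.uint8)
    n,l,st,ce=cv2.connectedComponentsWithStats(m); k=1+np.argmax(st[1:,4]); m=(l==k).astype(np.uint8)
    cs,_=cv2.findContours(m,cv2.RETR_EXTERNAL,cv2.CHAIN_APPROX_NONE); m=cv2.drawContours(np.zeros_like(m),cs,-1,1,-1)
    a=np.linspace(0,2*np.pi,60)
    def sil(p):
        X=[[p[0]+r*np.cos(t),p[1]+r*np.sin(t),z] for t in a for z in(z0,z0+h)]
        q=np.array([proj(c,x) for x in X]); q=((q-[u0-w,v0-w]+.5)*up-.5).astype(np.float32)
        o=np.zeros_like(m); cv2.fillConvexPoly(o,cv2.convexHull(q).round().astype(np.int32),1); return o
    def cost(p): o=sil(p); return -(o&m).sum()/(o|m).sum()
    r_=minimize(cost,x0,method="Nelder-Mead",options=dict(initial_simplex=np.array([x0,[x0[0]+8,x0[1]],[x0[0],x0[1]+8]])))
    return r_.x,-r_.fun,crop,m,sil(r_.x)
E
python3 - <<'E'
from fit import *
s=pickle.load(open("side0.pkl","rb"));t=pickle.load(open("top0.pkl","rb"))
out=[]
for n,c in(("s",s),("t",t)):
  for sm in (70,90,110):
    x,i,crop,m,o=cupfit(c,[495,-267],satmax=sm); print(n,sm,x.round(1),round(i,3))
    if sm==90:
        cs,_=cv2.findContours(o,0,1); d=crop.copy(); cv2.drawContours(d,cs,-1,(0,0,255),1); cs,_=cv2.findContours(m,0,1); cv2.drawContours(d,cs,-1,(0,255,0),1); out.append(d)
cv2.imwrite("pics/fit.png",np.hstack(out))
# rails in clouds
for n,c in(("s",s),("t",t)):
    P=cloud(c); q=(P[...,2]>14.5)&(P[...,2]<28)&(P[...,0]>440)&(P[...,0]<600)&(P[...,1]>-60)&(P[...,1]<60)
    Q=P[q]
    for sg in(1,-1):
        mid=lambda x:(-16+(x-520)*.14)
        k=(Q[:,1]-mid(Q[:,0]))*sg>0; print(n,sg,k.sum(),np.polyfit(Q[k][:,0]-520,Q[k][:,1],1).round(3))
E
```

```text
s 70 [ 560. -256.] -0.0
s 90 [ 560. -256.] -0.0
s 110 [ 560. -256.] -0.0
t 70 [ 506. -202.] -0.0
t 90 [ 506. -202.] -0.0
t 110 [ 506. -202.] -0.0
s 1 151 [ 0.135 34.776]
s -1 131 [  0.133 -36.583]
t 1 95 [ 0.128 30.313]
t -1 92 [  0.144 -38.076]fit.py:16: RuntimeWarning: overflow encountered in scalar negative
  def cost(p): o=sil(p); return -(o&m).sum()/(o|m).sum()
```

View pics/fit.png

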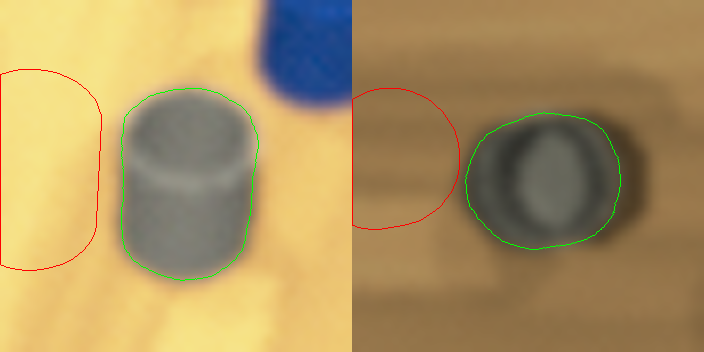

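Those fits failed because of an unsigned-integer bug. I'll fix that and fit the rails' colour edges by line as well.

```bash
sed -i 's/return -(o&m).sum()\/(o|m).sum()/return -float((o\&m).sum())\/float((o|m).sum())/' fit.py
python3 - <<'E'
from fit import *
s=pickle.load(open("side0.pkl","rb"));t=pickle.load(open("top0.pkl","rb"))
out=[]
for n,c in(("s",s),("t",t)):
  for sm in (70,90,110):
    x,i,crop,m,o=cupfit(c,[495,-267],satmax=sm); print(n,sm,x.round(1),round(i,3))
    if sm==90:
        cs,_=cv2.findContours(o,0,1); d=crop.copy(); cv2.drawContours(d,cs,-1,(0,0,255),1); cs,_=cv2.findContours(m,0,1); cv2.drawContours(d,cs,-1,(0,255,0),1); out.append(d)
# rails: sample brightness across lane on plane z=20
for n,c in(("s",s),("t",t)):
    g=cv2.cvtColor(c["color"],cv2.COLOR_BGR2GRAY).astype(np.float32)
    th=np.arctan(.14); xd=np.array([np.cos(th),np.sin(th)]); yd=np.array([-xd[1],xd[0]]); o=np.array([520,-2.])
    for lo,hi in((12,60),(-70,-12)):
        pts=[]
        for a in range(-70,70,4):
            bs=np.arange(lo,hi,.5)
            pr=[]
            for b in bs:
                X=o+a*xd+b*yd; p=proj(c,[*X,20]); pr.append(cv2.getRectSubPix(g,(1,1),(float(p[0]),float(p[1])))[0,0])
            pr=np.array(pr); w=np.clip(pr-np.percentile(pr,70),0,None)*(abs(bs-bs[pr.argmax()])<7)
            pts.append(o+a*xd+(w@bs/w.sum())*yd)
        pts=np.array(pts); f=np.polyfit(pts[:,0]-520,pts[:,1],1); r=pts[:,1]-np.polyval(f,pts[:,0]-520); print(n,lo,f.round(3),r.std().round(2))
cv2.imwrite("pics/fit2.png",np.hstack(out))
E
```

```text
s 70 [ 497.1 -269.2] 0.808
s 90 [ 495.5 -268. ] 0.882
s 110 [ 495.9 -267.3] 0.963
t 70 [ 496.3 -269.6] 0.849
t 90 [ 496.3 -270.4] 0.945
t 110 [ 496.6 -270.7] 0.944
s 12 [ 0.148 35.358] 0.21
s -70 [  0.143 -36.462] 0.4
t 12 [ 0.147 32.372] 0.09
t -70 [  0.145 -39.355] 0.32
```

View pics/fit2.png

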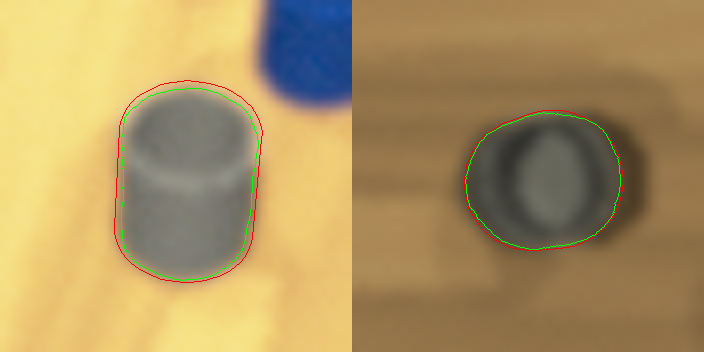

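```bash
cat > go.py <<'E'
import numpy as np,sys
from workcell import env
TH=0.145; xd=np.array([np.cos(TH),np.sin(TH),0]); yd=np.array([-np.sin(TH),np.cos(TH),0]); zd=np.array([0,0,1.])
O=np.array([580.6,6.9,0])
def L(x,y,z): return O+x*xd+y*yd+z*zd
def loc(P): d=np.asarray(P)-O; return np.array([d@xd,d@yd,d[2]])
def sh(*targets):
    s=env.state(); R=s["tcp_rot"]; p=s["tcp_pos"]
    print("t",round(s["t"],2),"tcp",p.round(1),"loc",loc(p).round(1),"F",s["force"].round(1),"q",s["joint_pos"].round(2),"w",round(s["grip_width"],3))
    ang=np.arctan2(R[1,0],R[0,0]); e=(ang-TH+np.pi/2)%np.pi-np.pi/2
    print("yaw share for jaw along lane",round(e/.5,3),"ztool",R[:,2].round(3))
    for t in targets: print(np.round(t,1),"share",(R.T@(np.asarray(t)-p)/300).round(3))
E
python3 -c "
from go import *
sh(L(-24,-150,231),L(-24,-150,72))
print(loc([496,-269,0]))"
```

```text
t 0.1 tcp [ 174.2 -573.5  230.5] loc [-486.  -515.6  230.5] F [ 0.5 -0.6  0. ] q [-1.39  0.36  1.51  0.    1.27 -0.12] w 1.002
yaw share for jaw along lane -2.842 ztool [-0.     0.002 -1.   ]
[ 578.5 -145.   231. ] share [-0.975 -1.705  0.   ]
[ 578.5 -145.    72. ] share [-0.974 -1.704  0.53 ]
[-123.57766099 -260.78061988    0.        ]
```

carry_out --pt "-0.15 -0.25 0" --pt "-0.3 -0.5 0" --pt "-0.45 -0.75 0" --pt "-0.55 -0.95 0" --pt "-0.55 -0.95 0" --yaw '[-0.3,-0.6,-0.9,-1,-1]' --fingers '[-1,-1,-1,-1,-1]' --newtons 40

```text
t: 0.72
tcp_pos: [388.3, -343.8, 231.1]
tcp_rot: [[0.714, -0.7, -0.0], [-0.7, -0.714, 0.0], [-0.0, -0.0, -1.0]]
force: [1.3, 0.4, -0.0]
grip_width: 0.001
```

```bash
python3 -c "
from go import *
sh(L(-24,-150,231),L(-24,-150,72))"
```

```text
t 0.72 tcp [ 388.3 -343.8  231.1] loc [-241.  -319.2  231.1] F [ 1.3  0.4 -0. ] q [-0.86  0.24  1.68  0.    1.22 -0.08] w 0.001
yaw share for jaw along lane -1.842 ztool [-0.  0. -1.]
[ 578.5 -145.   231. ] share [-0.011 -0.917  0.001]
[ 578.5 -145.    72. ] share [-0.011 -0.917  0.531]
```

carry_out --pt "0 -0.2 0" --pt "0 -0.4 0" --pt "0 -0.6 0" --pt "0 -0.8 0" --pt "-0.011 -0.917 0" --pt "-0.011 -0.917 0" --yaw '[-0.3,-0.6,-0.9,-1,-1,-1]' --fingers '[-1,-1,-1,-1,-1,-1]'

```text
t: 1.48
tcp_pos: [578.8, -144.6, 230.7]
tcp_rot: [[0.963, -0.269, -0.0], [-0.269, -0.963, 0.001], [-0.001, -0.001, -1.0]]
force: [-0.5, 1.0, -0.3]
grip_width: -0.001
```

```bash
python3 -c "
from go import *
sh(L(-24,-150,231),L(-24,-150,72))"
```

```text
t 1.48 tcp [ 578.8 -144.6  230.7] loc [ -23.7 -149.7  230.7] F [-0.5  1.  -0.3] q [-0.36  0.35  1.52  0.    1.27 -0.09] w -0.001
yaw share for jaw along lane -0.835 ztool [-0.     0.001 -1.   ]
[ 578.5 -145.   231. ] share [-0.001  0.001 -0.001]
[ 578.5 -145.    72. ] share [-0.     0.002  0.529]
```

carry_out --pt "0 0 0" --pt "0 0 0.1" --pt "0 0 0.25" --pt "0 0 0.35" --pt "0 0 0.36" --pt "0 0 0.36" --yaw '[-0.3,-0.6,-0.8,-0.835,-0.835,-0.835]' --fingers '[-1,-1,-1,-1,-1,-1]'

```text
t: 2.22
tcp_pos: [577.7, -147.6, 124.0]
tcp_rot: [[0.99, 0.14, 0.0], [0.14, -0.99, -0.0], [0.0, 0.0, -1.0]]
force: [0.1, 0.4, 1.1]
grip_width: 0.002
```

```bash
cat > snap.py <<'E'
import sys,cv2,pickle
from workcell import env
# snap tag  su sv tu tv
tag=sys.argv[1]; a=list(map(int,sys.argv[2:]))
import numpy as np
o=[]
for n,(u,v) in(("side",a[:2]),("top",a[2:])):
    c=env.camera(n); pickle.dump(c,open(f"{n}_{tag}.pkl","wb"))
    o.append(cv2.resize(c["color"][v-50:v+50,u-35:u+35],(390,557),interpolation=cv2.INTER_CUBIC))
cv2.imwrite(f"pics/{tag}.png",np.hstack(o))
E
python3 snap.py a 261 182 281 183; python3 -c "
from go import *
sh(L(-24,-150,72),L(-24,-110,72))"
```

```text
t 2.33 tcp [ 578.6 -147.6  124.9] loc [ -24.3 -152.6  124.9] F [-0.   0.2  0.7] q [-0.37  0.46  1.63 -0.    1.04 -0.51] w -0.002
yaw share for jaw along lane -0.008 ztool [ 0.002 -0.001 -1.   ]
[ 578.5 -145.    72. ] share [ 0.001 -0.009  0.176]
[ 572.7 -105.4   72. ] share [ 0.    -0.142  0.176]
```

View pics/a.png

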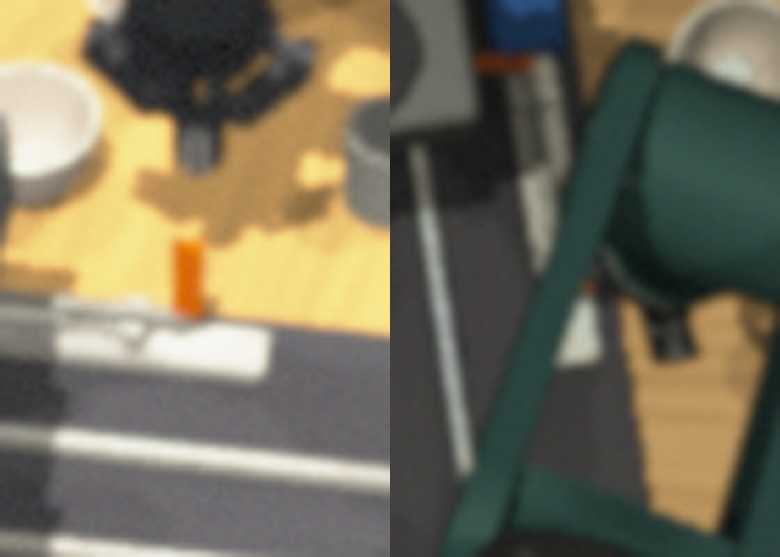

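The finger at (198,145) in the left crop stands just outside the lever at (188,275) and lines up with it along the lane. Descending.

carry_out --pt "0 0 0.08" --pt "0 0 0.15" --pt "0 0 0.176" --pt "0 -0.02 0.176" --pt "0 -0.04 0.176" --pt "0 -0.06 0.176" --pt "0 -0.08 0.176" --pt "0 -0.08 0.176" --yaw '[0,0,0,0,0,0,0,0]' --fingers '[-1,-1,-1,-1,-1,-1,-1,-1]'

```text
t: 3.32
tcp_pos: [574.3, -122.5, 70.8]
tcp_rot: [[0.99, 0.142, 0.0], [0.142, -0.99, 0.0], [0.0, -0.0, -1.0]]
force: [-0.2, -0.1, 0.7]
grip_width: 0.004
```

```bash
python3 -c "
from go import *
sh(L(-24,-110,72))"
```

```text
t 3.33 tcp [ 574.3 -122.5   70.8] loc [ -25.  -127.1   70.8] F [-0.2 -0.1  0.7] q [-0.33  0.52  1.7   0.    0.92 -0.47] w 0.004
yaw share for jaw along lane -0.006 ztool [ 0.  0. -1.]
[ 572.7 -105.4   72. ] share [ 0.003 -0.057 -0.004]
```

carry_out --pt "0 -0.01 0" --pt "0 -0.02 0" --pt "0 -0.03 0" --pt "0 -0.04 0" --pt "0 -0.04 0" --yaw '[0,0,0,0,0]' --fingers '[-1,-1,-1,-1,-1]'

```text
t: 3.95
tcp_pos: [572.5, -110.8, 70.4]
tcp_rot: [[0.99, 0.141, -0.0], [0.141, -0.99, 0.0], [-0.0, -0.001, -1.0]]
force: [-0.4, -0.5, 0.4]
grip_width: 0.001
```

```bash
python3 snap.py b 261 182 281 183;  python3 -c "
from go import *
sh()"
```

```text
t 4.05 tcp [ 572.3 -110.9   70.4] loc [ -25.2 -115.3   70.4] F [-0.3 -1.   0.2] q [-0.31  0.52  1.71  0.    0.92 -0.45] w 0.002
yaw share for jaw along lane -0.007 ztool [-0.001  0.001 -1.   ]
```

View pics/b.png

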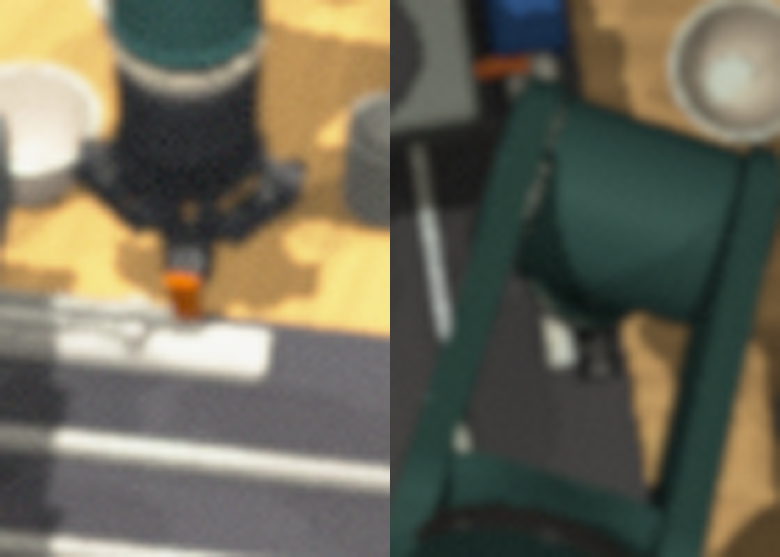

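The lever at (183,290) now leans inward, so the push is working. I'll continue until it's solid.

carry_out --pt "0 -0.01 0" --pt "0 -0.02 0" --pt "0 -0.025 0" --pt "0 -0.025 0" --yaw '[0,0,0,0]' --fingers '[-1,-1,-1,-1]'

```text
t: 4.55
tcp_pos: [571.5, -103.7, 70.5]
tcp_rot: [[0.99, 0.141, -0.0], [0.141, -0.99, 0.0], [-0.0, -0.0, -1.0]]
force: [-0.4, -1.7, -0.3]
grip_width: 0.002
```

carry_out --pt "0 -0.005 0" --pt "0 -0.01 0" --pt "0 -0.01 0" --yaw '[0,0,0]' --fingers '[-1,-1,-1]'

```text
t: 4.92
tcp_pos: [571.6, -102.9, 70.7]
tcp_rot: [[0.99, 0.142, 0.001], [0.142, -0.99, -0.003], [0.001, 0.003, -1.0]]
force: [1.0, -9.7, -0.7]
grip_width: -0.003
```

Solid: 9.7 N, and only 0.8 mm of travel for 3 mm commanded. Backing off.

carry_out --pt "0 0.1 0" --pt "0 0.2 -0.05" --pt "0 0.2 -0.2" --pt "0 0.2 -0.4" --pt "0 0.25 -0.55" --pt "0 0.25 -0.55" --yaw '[0,0,0,0,0,0]' --fingers '[-1,-1,0,1,1,1]'

```text
t: 5.68
tcp_pos: [584.5, -176.6, 240.0]
tcp_rot: [[0.99, 0.14, 0.008], [0.14, -0.99, -0.003], [0.008, 0.004, -1.0]]
force: [0.8, -0.1, -0.1]
grip_width: 0.843
```

```bash
python3 snap.py c 261 182 281 183;  python3 -c "
from go import *
sh([496,-269,230],[496,-269,43])"
```

```text
t 5.78 tcp [ 581.4 -174.7  235.5] loc [ -25.4 -179.8  235.5] F [-0.2  0.6 -0.3] q [-0.41  0.37  1.49  0.    1.29 -0.55] w 0.987
yaw share for jaw along lane -0.008 ztool [ 0.     0.001 -1.   ]
[ 496 -269  230] share [-0.326  0.271  0.018]
[ 496 -269   43] share [-0.326  0.271  0.641]
```

View pics/c.png

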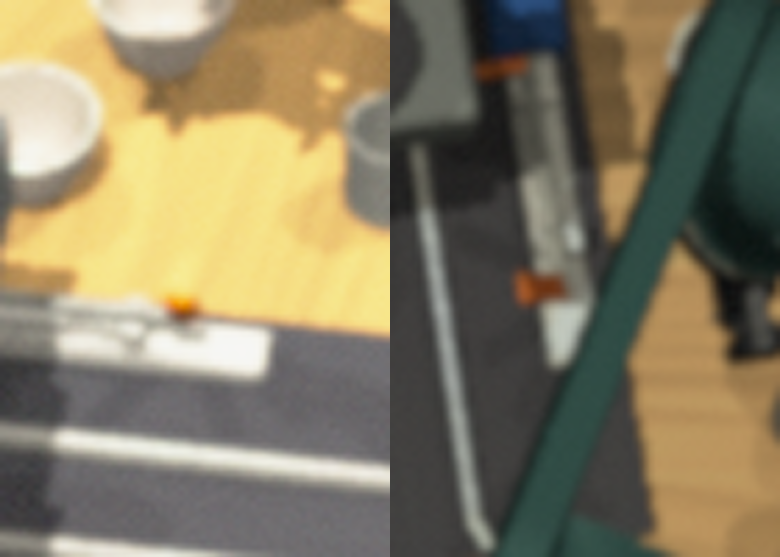

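The lever is down, tip inward at (530,288) in the right crop. The flag's arm at (500,68) points into the lane. On to the cup.

The candidates for the cup are grey steel at side (296,160) / top (326,207), blue at side (314,140) / top (358,217), purple at side (330,169) / top (324,240), and the tamper at top (163,229). The crops showed the grey open cylinder, so that's my choice.

carry_out --pt "-0.16 0.13 0.01" --pt "-0.29 0.25 0.018" --pt "-0.326 0.271 0.1" --pt "-0.326 0.271 0.3" --pt "-0.326 0.271 0.5" --pt "-0.326 0.271 0.5" --pt "-0.326 0.271 0.5" --yaw '[0,0,0,0,0,0,0]' --fingers '[1,1,1,1,1,1,1]'

```text
t: 6.65
tcp_pos: [496.6, -269.1, 86.0]
tcp_rot: [[0.99, 0.141, -0.0], [0.141, -0.99, 0.001], [-0.0, -0.001, -1.0]]
force: [0.2, -0.8, -0.2]
grip_width: 1.004
```

```bash
python3 snap.py d 296 150 326 200;  python3 -c "
from go import *
sh([496,-269,18])"
```

```text
t 6.75 tcp [ 497.9 -270.1   87.7] loc [-121.9 -262.2   87.7] F [ 0.9 -0.7  0.3] q [-0.62  0.48  1.73  0.    0.93 -0.76] w 1.004
yaw share for jaw along lane -0.006 ztool [ 0.003 -0.002 -1.   ]
[ 496 -269   18] share [-0.006 -0.005  0.232]
```

View pics/d.png

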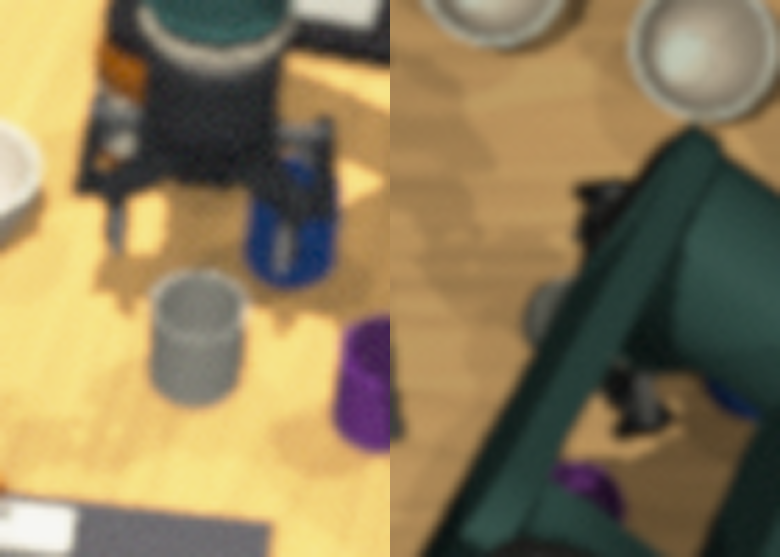

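The open fingers at (115,230) and (288,250) straddle the cup at (198,330). Descending and gripping.

carry_out --pt "0 0 0.1" --pt "0 0 0.2" --pt "0 0 0.225" --pt "0 0 0.225" --pt "0 0 0.225" --pt "0 0 0.225" --pt "0 0 0.225" --pt "0 0 0.225" --yaw '[0,0,0,0,0,0,0,0]' --fingers '[1,1,1,0,-0.5,-1,-1,-1]' --newtons 30

```text
t: 7.75
tcp_pos: [497.2, -270.0, 19.8]
tcp_rot: [[0.99, 0.141, 0.002], [0.141, -0.99, -0.001], [0.002, 0.002, -1.0]]
force: [-0.4, 1.2, 6.8]
grip_width: 0.683
```

```bash
python3 -c "
from go import *
sh(L(-85,0,100),L(-85,0,28))"
```

```text
t 7.75 tcp [ 497.2 -270.    19.8] loc [-122.6 -261.9   19.8] F [-0.4  1.2  6.8] q [-0.62  0.58  1.78 -0.    0.78 -0.76] w 0.683
yaw share for jaw along lane -0.007 ztool [ 0.002 -0.001 -1.   ]
[496.5  -5.4 100. ] share [ 0.123 -0.873 -0.269]
[496.5  -5.4  28. ] share [ 0.122 -0.873 -0.029]
```

carry_out --pt "0 0 -0.08" --pt "0 0 -0.2" --pt "0.03 -0.1 -0.3" --pt "0.06 -0.25 -0.3" --pt "0.09 -0.4 -0.3" --pt "0.122 -0.55 -0.3" --pt "0.122 -0.7 -0.3" --pt "0.122 -0.82 -0.3" --pt "0.122 -0.873 -0.3" --pt "0.122 -0.873 -0.3" --pt "0.122 -0.873 -0.3" --yaw '[0,0,0,0,0,0,0,0,0,0,0]' --fingers '[-1,-1,-1,-1,-1,-1,-1,-1,-1,-1,-1]'

```text
t: 9.12
tcp_pos: [496.4, -5.9, 108.3]
tcp_rot: [[0.99, 0.141, 0.001], [0.141, -0.99, -0.001], [0.001, 0.001, -1.0]]
force: [-0.0, -1.1, -2.3]
grip_width: 0.683
```

```bash
python3 snap.py e 270 200 264 200;  python3 -c "
from go import *
sh(L(-85,0,28))"
```

```text
t 9.22 tcp [496.1  -6.  108.1] loc [-85.4  -0.6 108.1] F [-0.1  0.2 -2.4] q [-0.15  0.37  1.87 -0.    0.9  -0.29] w 0.676
yaw share for jaw along lane -0.009 ztool [ 0.001 -0.    -1.   ]
[496.5  -5.4  28. ] share [ 0.001 -0.002  0.267]
```

View pics/e.png

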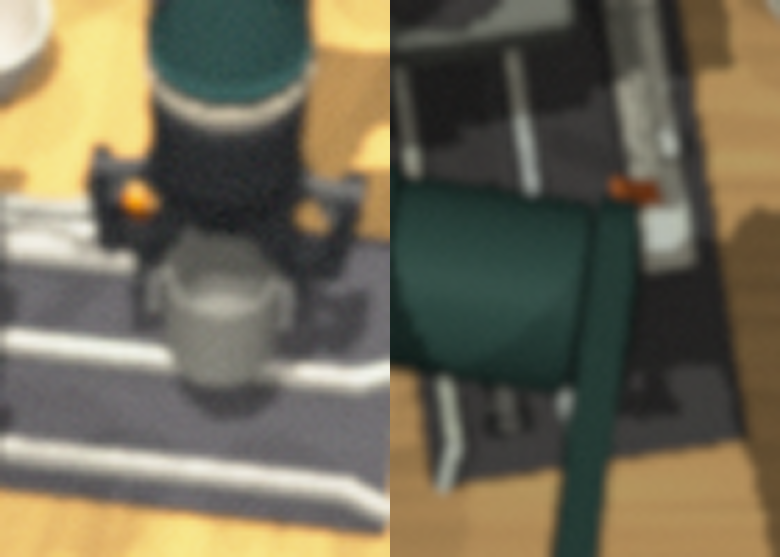

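carry_out --pt "0 0 0.08" --pt "0 0 0.16" --pt "0 0 0.2" --pt "0 0 0.2" --pt "0 0 0.2" --yaw '[0,0,0,0,0]' --fingers '[-1,-1,-1,-1,-1]'

```text
t: 9.85
tcp_pos: [496.2, -5.2, 48.6]
tcp_rot: [[0.99, 0.141, 0.001], [0.141, -0.99, -0.0], [0.001, 0.0, -1.0]]
force: [0.7, -0.2, -2.0]
grip_width: 0.681
```

```bash
python3 snap.py f 270 215 264 200;  python3 -c "
from go import *
sh(L(-85,0,28))
import pickle,cv2
c=pickle.load(open('side_f.pkl','rb'))['color'];cv2.imwrite('pics/f2.png',cv2.resize(c[180:250,230:320],(800,622),interpolation=cv2.INTER_CUBIC))"
```

```text
t 9.95 tcp [496.4  -5.   48.8] loc [-85.    0.4  48.8] F [-0.4 -0.1 -2.4] q [-0.15  0.46  1.92  0.    0.76 -0.29] w 0.675
yaw share for jaw along lane -0.007 ztool [ 0.002 -0.    -1.   ]
[496.5  -5.4  28. ] share [-0.     0.001  0.069]
```

View pics/f2.png

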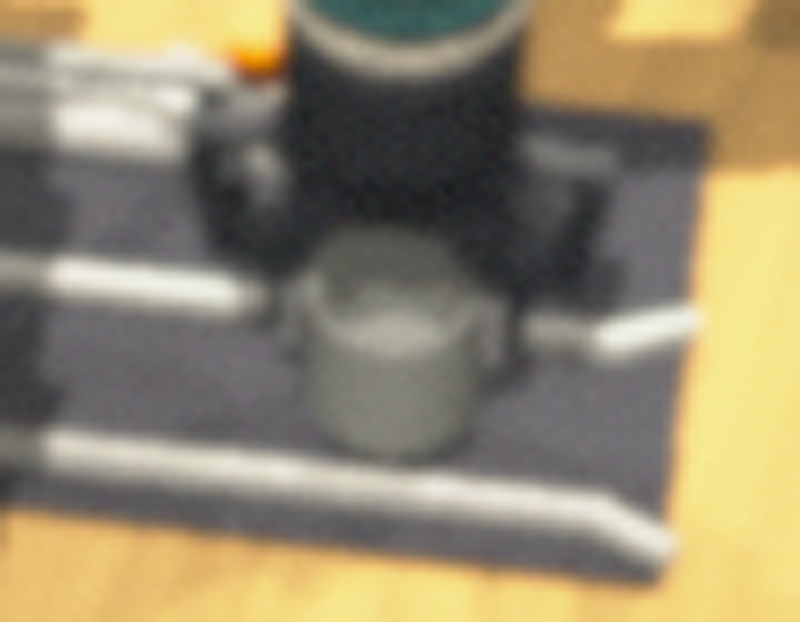

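```bash
python3 -c "
from go import *; from h import *
c=pickle.load(open('side_f.pkl','rb'))
a=np.linspace(0,6.28,100)
for dy in(-4,0,4):
  for z in (27,29):
    C=np.array([496.4,-5.,z])+dy*yd
    q=np.array([proj(c,C+29*np.array([np.cos(t),np.sin(t),0])) for t in a]); print(dy,z,((q.min(0)-[230,180]+.5)*8.89).round(0),((q.max(0)-[230,180]+.5)*8.89).round(0))
"
```

```text
-4 27 [312. 305.] [484. 445.]
-4 29 [312. 301.] [484. 441.]
0 27 [310. 314.] [483. 455.]
0 29 [310. 311.] [483. 451.]
4 27 [308. 323.] [481. 464.]
4 29 [308. 320.] [481. 461.]
```

carry_out --pt "0 0.003 0.02" --pt "0 0.003 0.035" --pt "0 0.003 0.05" --pt "0 0.003 0.06" --pt "0 0.003 0.06" --yaw '[0,0,0,0,0]' --fingers '[-1,-1,-1,-1,-1]'

```text
t: 10.58
tcp_pos: [495.5, -5.7, 29.7]
tcp_rot: [[0.99, 0.141, -0.001], [0.141, -0.99, 0.0], [-0.001, -0.0, -1.0]]
force: [0.9, -0.1, -3.1]
grip_width: 0.687
```

carry_out --pt "0 0 0.006" --pt "0 0 0.009" --pt "0 0 0.009" --yaw '[0,0,0]' --fingers '[-1,-1,-1]'

```text
t: 10.95
tcp_pos: [495.9, -5.7, 27.8]
tcp_rot: [[0.99, 0.141, 0.0], [0.141, -0.99, 0.0], [0.0, -0.0, -1.0]]
force: [-1.5, 0.0, 3.4]
grip_width: 0.681
```

On the floor. Releasing and raising.

carry_out --pt "0 0 0" --pt "0 0 0" --pt "0 0 0" --pt "0 0 0" --pt "0 0 -0.1" --pt "0 0 -0.25" --pt "0 0 -0.45" --pt "0 0 -0.6" --pt "0 0 -0.6" --yaw '[0,0,0,0,0,0,0,0,0]' --fingers '[0.5,0.8,1,1,1,1,1,1,1]'

```text
t: 12.08
tcp_pos: [498.5, -6.2, 211.1]
tcp_rot: [[0.99, 0.141, 0.008], [0.141, -0.99, -0.001], [0.008, 0.002, -1.0]]
force: [-0.5, -0.3, -0.1]
grip_width: 1.001
```

```bash
python3 snap.py g 270 215 264 200;  python3 -c "
from go import *
sh()"
```

```text
t 12.18 tcp [495.6  -5.8 207.4] loc [-85.9  -0.3 207.4] F [-0.  -0.5 -0.3] q [-0.15  0.23  1.76  0.    1.15 -0.29] w 0.997
yaw share for jaw along lane -0.007 ztool [ 0.001 -0.    -1.   ]
```

View pics/g.png

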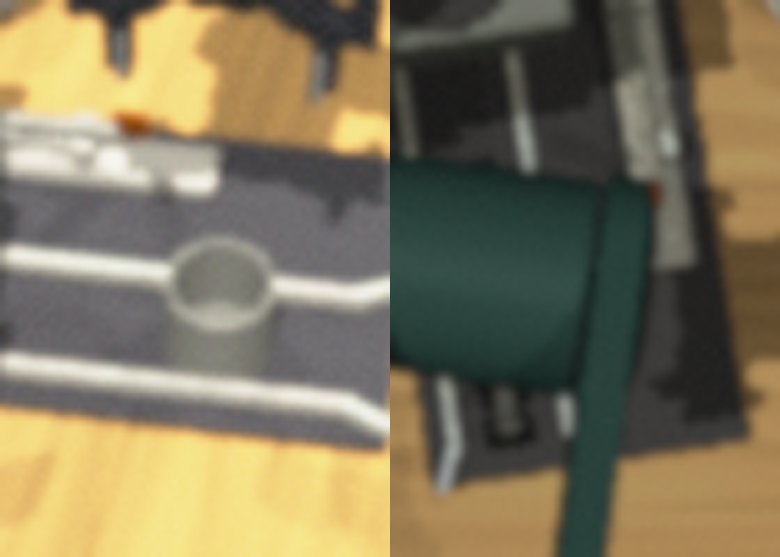

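The cup stands upright between the rails, with its rim at (220,285) in the left crop, and the lever stays down.

The moves only offer yaw, so I have to get the backward lean some other way. I'll go high above everything and see what the arm does at the edge of its reach.

carry_out --pt "0 -0.03 -0.2" --pt "0 -0.07 -0.4" --pt "0 -0.1 -0.6" --pt "0 -0.14 -0.8" --pt "0 -0.2 -1" --pt "0 -0.2 -1" --pt "0 -0.2 -1" --yaw '[0,0,0,0,0,0,0]' --fingers '[0,-1,-1,-1,-1,-1,-1]'

```text
t: 13.05
tcp_pos: [487.1, 53.6, 505.1]
tcp_rot: [[0.99, 0.141, -0.003], [0.141, -0.99, 0.0], [-0.003, -0.001, -1.0]]
force: [0.2, 0.6, -0.7]
grip_width: 0.001
```

```bash
python3 -c "
from go import *
sh()"
```

```text
t 13.05 tcp [487.1  53.6 505.1] loc [-85.8  59.7 505.1] F [ 0.2  0.6 -0.7] q [-0.03  0.06  1.25 -0.    1.83 -0.17] w 0.001
yaw share for jaw along lane -0.006 ztool [-0.003  0.    -1.   ]
```

carry_out --pt "0.05 -0.05 -0.2" --pt "0.2 -0.1 -0.3" --pt "0.4 -0.15 -0.3" --pt "0.6 -0.2 -0.3" --pt "0.8 -0.25 -0.3" --pt "1 -0.3 -0.3" --pt "1 -0.3 -0.3" --pt "1 -0.3 -0.3" --yaw '[0,0,0,0,0,0,0,0]' --fingers '[-1,-1,-1,-1,-1,-1,-1,-1]'

```text
t: 14.05
tcp_pos: [755.7, 180.6, 580.1]
tcp_rot: [[0.99, 0.14, 0.013], [0.14, -0.99, 0.003], [0.013, -0.001, -1.0]]
force: [-0.5, -0.1, 0.4]
grip_width: 0.0
```

```bash
python3 -c "
from go import *
sh()"
```

```text
t 14.05 tcp [755.7 180.6 580.1] loc [198.3 146.6 580.1] F [-0.5 -0.1  0.4] q [0.15 0.64 0.22 0.   2.27 0.01] w 0.0
yaw share for jaw along lane -0.008 ztool [ 0.013  0.003 -1.   ]
```

carry_out --pt "0.2 0 0" --pt "0.4 0 0" --pt "0.6 0 0" --pt "0.6 0 0" --yaw '[0,0,0,0]' --fingers '[-1,-1,-1,-1]'

```text
t: 14.55
tcp_pos: [829.0, 184.4, 517.0]
tcp_rot: [[0.988, 0.141, 0.065], [0.14, -0.99, 0.015], [0.066, -0.006, -0.998]]
force: [-0.2, 0.8, -0.3]
grip_width: -0.001
```

```bash
python3 -c "
from go import *
sh()"
```

```text
t 14.55 tcp [829.  184.4 517. ] loc [271.4 139.7 517. ] F [-0.2  0.8 -0.3] q [ 0.14  0.72  0.22  0.01  2.13 -0.  ] w -0.001
yaw share for jaw along lane -0.008 ztool [ 0.065  0.015 -0.998]
```

carry_out --pt "0.2 0 -0.2" --pt "0.4 0 -0.4" --pt "0.6 0 -0.6" --pt "0.6 0 -0.8" --pt "0.6 0 -0.8" --yaw '[0,0,0,0,0]' --fingers '[-1,-1,-1,-1,-1]'

```text
t: 15.18
tcp_pos: [812.0, 171.7, 567.8]
tcp_rot: [[0.983, 0.142, 0.117], [0.139, -0.99, 0.026], [0.119, -0.009, -0.993]]
force: [-0.5, -0.0, -0.3]
grip_width: 0.002
```

```bash
python3 -c "
from go import *
sh()"
```

```text
t 15.18 tcp [812.  171.7 567.8] loc [252.8 129.6 567.8] F [-0.5 -0.  -0.3] q [ 0.12  0.66  0.21  0.01  2.14 -0.01] w 0.002
yaw share for jaw along lane -0.008 ztool [ 0.117  0.026 -0.993]
```

carry_out --pt "0.5 0 -0.9" --pt "1 0 -1" --pt "1 0 -1" --pt "1 0 -1" --yaw '[0,0,0,0]' --fingers '[-1,-1,-1,-1]'

```text
t: 15.68
tcp_pos: [799.8, 160.5, 607.1]
tcp_rot: [[0.976, 0.142, 0.166], [0.138, -0.99, 0.036], [0.169, -0.012, -0.985]]
force: [-0.2, 0.1, 0.4]
grip_width: 0.0
```

```bash
python3 -c "
from go import *
sh()"
```

```text
t 15.68 tcp [799.8 160.5 607.1] loc [239.1 120.3 607.1] F [-0.2  0.1  0.4] q [ 0.11  0.62  0.21  0.02  2.14 -0.02] w 0.0
yaw share for jaw along lane -0.01 ztool [ 0.166  0.036 -0.985]
```

carry_out --pt "1 0 -1" --pt "1 0 -1" --pt "1 0 -1" --pt "1 0 -1" --pt "1 0 -1" --pt "1 0 -1" --pt "1 0 -1" --pt "1 0 -1" --pt "1 0 -1" --pt "1 0 -1" --yaw '[0,0,0,0,0,0,0,0,0,0]' --fingers '[-1,-1,-1,-1,-1,-1,-1,-1,-1,-1]'

```text
t: 16.92
tcp_pos: [778.7, 144.9, 653.1]
tcp_rot: [[0.966, 0.142, 0.215], [0.136, -0.99, 0.045], [0.219, -0.014, -0.976]]
force: [0.7, -0.4, -0.4]
grip_width: -0.003
```

```bash
python3 -c "
from go import *
sh()"
```

```text
t 16.93 tcp [778.7 144.9 653.1] loc [216.  107.9 653.1] F [ 0.7 -0.4 -0.4] q [ 0.08  0.56  0.22  0.03  2.15 -0.04] w -0.003
yaw share for jaw along lane -0.011 ztool [ 0.215  0.045 -0.976]
```

carry_out --pt "1 0 -0.3" --pt "1 0 -0.3" --pt "1 0 -0.3" --yaw '[0,0,0]' --fingers '[-1,-1,-1]'

```text
t: 17.3
tcp_pos: [822.9, 147.0, 632.9]
tcp_rot: [[0.954, 0.143, 0.264], [0.133, -0.99, 0.054], [0.269, -0.016, -0.963]]
force: [0.9, -0.1, -0.3]
grip_width: 0.001
```

carry_out --pt "1 0 -1" --pt "1 0 -1" --pt "1 0 -1" --yaw '[0,0,0]' --fingers '[-1,-1,-1]'

```text
t: 17.68
tcp_pos: [805.9, 139.8, 676.8]
tcp_rot: [[0.937, 0.143, 0.319], [0.13, -0.989, 0.063], [0.324, -0.018, -0.946]]
force: [0.0, 0.3, -0.9]
grip_width: -0.003
```

```bash
python3 -c "
from go import *
sh()"
```

```text
t 17.68 tcp [805.9 139.8 676.8] loc [242.1  98.9 676.8] F [ 0.   0.3 -0.9] q [ 0.07  0.54  0.21  0.05  2.06 -0.04] w -0.003
yaw share for jaw along lane -0.014 ztool [ 0.319  0.063 -0.946]
```

carry_out --pt "1 0 -0.3" --pt "1 0 -0.3" --pt "1 0 -0.3" --yaw '[0,0,0]' --fingers '[-1,-1,-1]'

```text
t: 18.05
tcp_pos: [843.2, 141.6, 665.8]
tcp_rot: [[0.919, 0.144, 0.367], [0.126, -0.989, 0.071], [0.373, -0.019, -0.927]]
force: [0.2, 0.2, 0.4]
grip_width: -0.0
```

carry_out --pt "1 0 -1" --pt "1 0 -1" --pt "1 0 -1" --yaw '[0,0,0]' --fingers '[-1,-1,-1]'

```text
t: 18.42
tcp_pos: [816.6, 133.8, 717.2]
tcp_rot: [[0.896, 0.145, 0.419], [0.122, -0.989, 0.08], [0.426, -0.02, -0.904]]
force: [0.4, 0.3, -1.0]
grip_width: -0.001
```

carry_out --pt "1 0 -0.3" --pt "1 0 -0.3" --pt "1 0 -0.3" --yaw '[0,0,0]' --fingers '[-1,-1,-1]'

```text
t: 18.8
tcp_pos: [847.2, 135.3, 715.6]
tcp_rot: [[0.872, 0.145, 0.467], [0.117, -0.989, 0.088], [0.475, -0.022, -0.88]]
force: [-0.3, 0.7, -1.1]
grip_width: -0.001
```

carry_out --pt "1 0 -1" --pt "1 0 -1" --pt "1 0 -1" --yaw '[0,0,0]' --fingers '[-1,-1,-1]'

```text
t: 19.18
tcp_pos: [810.8, 126.5, 772.1]
tcp_rot: [[0.844, 0.146, 0.517], [0.112, -0.989, 0.095], [0.525, -0.022, -0.851]]
force: [-0.1, -0.0, 0.4]
grip_width: 0.003
```

```bash
python3 -c "
from go import *
sh()"
```

```text
t 19.18 tcp [810.8 126.5 772.1] loc [245.   85.1 772.1] F [-0.1 -0.   0.4] q [ 0.04  0.45  0.21  0.08  1.93 -0.05] w 0.003
yaw share for jaw along lane -0.025 ztool [ 0.517  0.095 -0.851]
```

```bash
cat > kin.py <<'E'
import numpy as np
from scipy.optimize import least_squares
D=[([-1.39109,.35947,1.51132,0,1.2725],[174.214,-573.513,230.5]),([-.86,.24,1.68,0,1.22],[388.3,-343.8,231.1]),([-.36,.35,1.52,0,1.27],[578.8,-144.6,230.7]),
([-.37,.46,1.63,0,1.04],[578.6,-147.6,124.9]),([-.31,.52,1.71,0,.92],[572.3,-110.9,70.4]),([-.62,.58,1.78,0,.78],[497.2,-270,19.8]),([-.15,.37,1.87,0,.9],[496.1,-6,108.1]),
([-.15,.23,1.76,0,1.15],[495.6,-5.8,207.4]),([-.03,.06,1.25,0,1.83],[487.1,53.6,505.1]),([.15,.64,.22,0,2.27],[755.7,180.6,580.1]),([.14,.72,.22,.01,2.13],[829,184.4,517]),
([.12,.66,.21,.01,2.14],[812,171.7,567.8]),([.08,.56,.22,.03,2.15],[778.7,144.9,653.1]),([.07,.54,.21,.05,2.06],[805.9,139.8,676.8]),([.04,.45,.21,.08,1.93],[810.8,126.5,772.1])]
def fk(p,q):
    a1,h,L2,L3,a3,Lt,off=p; q1,q2,q3,q4,q5=q
    s,c=np.sin,np.cos; A=q2+q3; B=A+q5
    r=a1+L2*s(q2)+L3*s(A)+a3*c(A)+Lt*s(B); z=h+L2*c(q2)+L3*c(A)-a3*s(A)+Lt*c(B)
    return np.array([r*c(q1)-off*s(q1),r*s(q1)+off*c(q1),z])
f=lambda p:np.concatenate([fk(p,q)-x for q,x in D])
R=least_squares(f,[0,300,450,400,50,250,60],loss="soft_l1",f_scale=5); P=R.x
if __name__=="__main__":
    print(P.round(1)); print(f(P).reshape(-1,3).round(1))
E
python3 kin.py
cat > ik.py <<'E'
from kin import *
from go import L
def ik(x,lean):
    g=lambda v:np.concatenate([fk(P,[v[0],v[1],v[2],0,np.pi-lean-v[1]-v[2]])-x])
    r=least_squares(g,[0,.3,1.6],bounds=([-3,-1.01,.21],[3,2.36,2.38])); v=r.x
    return np.r_[v,np.pi-lean-v[1]-v[2]].round(2),round(np.abs(r.fun).max(),1)
for lx,z in [(-170,35),(-160,37),(-145,35),(-145,120),(-130,35),(-100,35),(0,35),(70,35)]:
  for ln in (.55,.7): print(lx,z,ln,ik(L(lx,0,z),ln))
E
python3 ik.py
```

```text
[  0.9 259.3 612.1 432.8 113.5 366.5  70.3]
[[  1.4   0.2  -1. ]
 [  0.9  -0.5   1.5]
 [ -0.5   2.1   1.1]
 [  2.8  -2.5   3.1]
 [ -3.7   2.6  -1.2]
 [  0.4   1.1  -2.1]
 [  0.8   2.   -2.1]
 [ -0.4   2.1   1.6]
 [  0.4   2.1   0.6]
 [ -2.2   4.4   0. ]
 [  0.    3.5   0.5]
 [  1.9  -2.7   4. ]
 [  1.2 -11.8  -5.7]
 [  0.1 -12.8   0.3]
 [ -0.  -23.7  -1.5]]
-170 35 0.55 (array([-0.19,  0.41,  2.38, -0.2 ]), np.float64(71.0))
-170 35 0.7 (array([-0.17,  0.48,  2.38, -0.42]), np.float64(122.7))
-160 37 0.55 (array([-0.18,  0.41,  2.38, -0.2 ]), np.float64(62.0))
-160 37 0.7 (array([-0.17,  0.49,  2.38, -0.42]), np.float64(113.5))
-145 35 0.55 (array([-0.18,  0.44,  2.38, -0.23]), np.float64(50.4))
-145 35 0.7 (array([-0.16,  0.52,  2.38, -0.46]), np.float64(101.5))
-145 120 0.55 (array([-0.19,  0.17,  2.38,  0.04]), np.float64(11.1))
-145 120 0.7 (array([-0.18,  0.17,  2.38, -0.11]), np.float64(55.5))
-130 35 0.55 (array([-0.17,  0.46,  2.38, -0.25]), np.float64(37.6))
-130 35 0.7 (array([-0.16,  0.54,  2.38, -0.47]), np.float64(88.2))
-100 35 0.55 (array([-0.16,  0.49,  2.38, -0.28]), np.float64(11.0))
-100 35 0.7 (array([-0.15,  0.57,  2.38, -0.5 ]), np.float64(60.9))
0 35 0.55 (array([-0.11,  0.53,  2.19, -0.12]), np.float64(0.0))
0 35 0.7 (array([-0.11,  0.61,  2.3 , -0.46]), np.float64(0.0))
70 35 0.55 (array([-0.08,  0.56,  2.03, -0.01]), np.float64(0.0))
70 35 0.7 (array([-0.08,  0.62,  2.14, -0.32]), np.float64(0.0))
```

```bash
cat > ml.py <<'E'
from kin import *
from go import L
def sol(x,q5):
    g=lambda v:fk(P,[v[0],v[1],v[2],0,q5])-x
    r=least_squares(g,[0,.4,2.],bounds=([-3,-1.01,.21],[3,2.36,2.38])); v=r.x
    return f"lean {np.degrees(np.pi-v[1]-v[2]-q5):.1f} q {v.round(2)} err {np.abs(r.fun).max():.1f}"
for q5 in(.22,-.22,-.4):
  for z in (25,35,45):
    for lx in(-130,-60,0,45,60,75): print(q5,z,lx,sol(L(lx,0,z),q5))
E
python3 ml.py
```

```text
0.22 25 -130 lean 14.7 q [-0.18  0.43  2.24] err 0.0
0.22 25 -60 lean 18.0 q [-0.14  0.47  2.13] err 0.0
0.22 25 0 lean 20.8 q [-0.11  0.52  2.04] err 0.0
0.22 25 45 lean 22.8 q [-0.09  0.55  1.97] err 0.0
0.22 25 60 lean 23.5 q [-0.09  0.56  1.95] err 0.0
0.22 25 75 lean 24.2 q [-0.08  0.57  1.93] err 0.0
0.22 35 -130 lean 15.8 q [-0.18  0.4   2.24] err 0.0
0.22 35 -60 lean 18.9 q [-0.14  0.45  2.14] err 0.0
0.22 35 0 lean 21.6 q [-0.11  0.5   2.05] err 0.0
0.22 35 45 lean 23.6 q [-0.09  0.53  1.98] err 0.0
0.22 35 60 lean 24.3 q [-0.09  0.54  1.96] err 0.0
0.22 35 75 lean 24.9 q [-0.08  0.55  1.93] err 0.0
0.22 45 -130 lean 16.9 q [-0.18  0.38  2.25] err 0.0
0.22 45 -60 lean 19.8 q [-0.14  0.43  2.15] err 0.0
0.22 45 0 lean 22.4 q [-0.11  0.48  2.05] err 0.0
0.22 45 45 lean 24.3 q [-0.09  0.51  1.98] err 0.0
0.22 45 60 lean 25.0 q [-0.09  0.52  1.96] err 0.0
0.22 45 75 lean 25.7 q [-0.08  0.54  1.94] err 0.0
-0.22 25 -130 lean 26.7 q [-0.18  0.52  2.38] err 15.8
-0.22 25 -60 lean 30.3 q [-0.14  0.53  2.31] err 0.0
-0.22 25 0 lean 33.3 q [-0.11  0.56  2.22] err 0.0
-0.22 25 45 lean 
[... 995 characters left out ...]
0 q [-0.09  0.65  2.18] err 0.0
-0.4 25 75 lean 41.8 q [-0.08  0.66  2.16] err 0.0
-0.4 35 -130 lean 32.2 q [-0.17  0.6   2.38] err 52.2
-0.4 35 -60 lean 35.4 q [-0.14  0.55  2.37] err 0.0
-0.4 35 0 lean 38.6 q [-0.11  0.59  2.28] err 0.0
-0.4 35 45 lean 40.9 q [-0.09  0.62  2.21] err 0.0
-0.4 35 60 lean 41.7 q [-0.09  0.63  2.19] err 0.0
-0.4 35 75 lean 42.5 q [-0.08  0.64  2.16] err 0.0
-0.4 45 -130 lean 33.2 q [-0.16  0.58  2.38] err 56.6
-0.4 45 -60 lean 36.3 q [-0.14  0.53  2.38] err 0.0
-0.4 45 0 lean 39.4 q [-0.11  0.57  2.29] err 0.0
-0.4 45 45 lean 41.7 q [-0.09  0.6   2.22] err 0.0
-0.4 45 60 lean 42.4 q [-0.09  0.61  2.19] err 0.0
-0.4 45 75 lean 43.2 q [-0.08  0.62  2.17] err 0.0
```

```bash
python3 -c "
from go import *
sh(L(-20,0,600),L(-130,0,300))"; python3 - <<'E'
import sys; sys.path.insert(0,'.')
from ml import sol,L
for lx,z in((-20,600),(-130,300),(-150,200),(-150,100),(-150,35),(-60,300)): print(lx,z,sol(L(lx,0,z),.22))
E
```

```text
t 19.18 tcp [810.8 126.5 772.1] loc [245.   85.1 772.1] F [-0.1 -0.   0.4] q [ 0.04  0.45  0.21  0.08  1.93 -0.05] w 0.003
yaw share for jaw along lane -0.025 ztool [ 0.517  0.095 -0.851]
[560.8   4.  600. ] share [-1.05   0.295  0.019]
[452.  -11.9 300. ] share [-1.887  0.317  0.677]
0.22 25 -130 lean 14.7 q [-0.18  0.43  2.24] err 0.0
0.22 25 -60 lean 18.0 q [-0.14  0.47  2.13] err 0.0
0.22 25 0 lean 20.8 q [-0.11  0.52  2.04] err 0.0
0.22 25 45 lean 22.8 q [-0.09  0.55  1.97] err 0.0
0.22 25 60 lean 23.5 q [-0.09  0.56  1.95] err 0.0
0.22 25 75 lean 24.2 q [-0.08  0.57  1.93] err 0.0
0.22 35 -130 lean 15.8 q [-0.18  0.4   2.24] err 0.0
0.22 35 -60 lean 18.9 q [-0.14  0.45  2.14] err 0.0
0.22 35 0 lean 21.6 q [-0.11  0.5   2.05] err 0.0
0.22 35 45 lean 23.6 q [-0.09  0.53  1.98] err 0.0
0.22 35 60 lean 24.3 q [-0.09  0.54  1.96] err 0.0
0.22 35 75 lean 24.9 q [-0.08  0.55  1.93] err 0.0
0.22 45 -130 lean 16.9 q [-0.18  0.38  2.25] err 0.0
0.22 45 -60 lean 19.8 q [-0.14  0.43  2.15] err 0.0
0.22 45 0 lean 22.4 q [-0.11  0.48  2.05] err 0.0
0.22 45 45 lean 24.3 q [-0.09  0.51  1.98] 
[... 1572 characters left out ...]
0.4 35 60 lean 41.7 q [-0.09  0.63  2.19] err 0.0
-0.4 35 75 lean 42.5 q [-0.08  0.64  2.16] err 0.0
-0.4 45 -130 lean 33.2 q [-0.16  0.58  2.38] err 56.6
-0.4 45 -60 lean 36.3 q [-0.14  0.53  2.38] err 0.0
-0.4 45 0 lean 39.4 q [-0.11  0.57  2.29] err 0.0
-0.4 45 45 lean 41.7 q [-0.09  0.6   2.22] err 0.0
-0.4 45 60 lean 42.4 q [-0.09  0.61  2.19] err 0.0
-0.4 45 75 lean 43.2 q [-0.08  0.62  2.17] err 0.0
-20 600 lean 74.9 q [-0.12 -0.38  1.99] err 0.0
-130 300 lean 48.4 q [-0.18 -0.25  2.33] err 0.0
-150 200 lean 35.7 q [-0.2  -0.06  2.36] err 0.0
-150 100 lean 22.5 q [-0.2   0.21  2.32] err 0.0
-150 35 lean 14.9 q [-0.2   0.39  2.27] err 0.0
-60 300 lean 46.9 q [-0.14 -0.11  2.21] err 0.0
```

carry_out --pt "-0.2 0.06 0" --pt "-0.4 0.12 0" --pt "-0.6 0.18 0" --pt "-0.8 0.24 0" --pt "-1 0.295 0" --pt "-1 0.295 0" --yaw '[0.3,0.6,0.9,1,1,1]' --fingers '[-1,-1,-1,-1,-1,-1]'

```text
t: 19.92
tcp_pos: [567.9, 5.0, 609.0]
tcp_rot: [[0.812, -0.28, 0.512], [-0.377, -0.922, 0.094], [0.446, -0.269, -0.854]]
force: [0.8, 0.4, 0.5]
grip_width: -0.002
```

```bash
python3 -c "
from go import *
sh(L(-100,0,400),L(-150,0,250))"
```

```text
t 19.93 tcp [567.9   5.  609. ] loc [-12.8  -0.  609. ] F [0.8 0.4 0.5] q [-0.26 -0.12  1.32  0.23  1.44  0.13] w -0.002
yaw share for jaw along lane -1.159 ztool [ 0.512  0.094 -0.854]
[481.6  -7.5 400. ] share [-0.528  0.307  0.444]
[432.2 -14.8 250. ] share [-0.876  0.51   0.784]
```

carry_out --pt "-0.1 0.06 0.09" --pt "-0.25 0.15 0.21" --pt "-0.4 0.23 0.35" --pt "-0.528 0.307 0.45" --pt "-0.65 0.38 0.57" --pt "-0.77 0.45 0.68" --pt "-0.876 0.51 0.784" --pt "-0.876 0.51 0.784" --yaw '[0.3,0.6,0.9,1,1,1,1,1]' --fingers '[-1,-1,-1,-1,-1,-1,-1,-1]'

```text
t: 20.92
tcp_pos: [435.5, -13.8, 248.9]
tcp_rot: [[0.58, -0.636, 0.51], [-0.773, -0.627, 0.097], [0.258, -0.45, -0.855]]
force: [0.0, 0.2, 0.1]
grip_width: -0.001
```

```bash
python3 -c "
from go import *
sh(L(-155,0,180),L(-155,0,100))"
```

```text
t 20.93 tcp [435.5 -13.8 248.9] loc [-146.5    0.5  248.9] F [0.  0.2 0.1] q [-0.48 -0.15  2.21  0.52  0.7   0.05] w -0.001
yaw share for jaw along lane -2.144 ztool [ 0.51   0.097 -0.855]
[427.2 -15.5 180. ] share [-0.071  0.125  0.182]
[427.2 -15.5 100. ] share [-0.14   0.245  0.41 ]
```

carry_out --pt "-0.02 0.04 0.05" --pt "-0.04 0.08 0.1" --pt "-0.071 0.125 0.182" --pt "-0.071 0.125 0.182" --pt "-0.071 0.125 0.182" --yaw '[0.3,0.6,0.9,1,1]' --fingers '[-1,-1,-1,-1,-1]'

```text
t: 21.55
tcp_pos: [433.1, -18.0, 184.6]
tcp_rot: [[0.206, -0.83, 0.518], [-0.978, -0.184, 0.094], [0.018, -0.526, -0.85]]
force: [0.4, -0.7, 0.4]
grip_width: -0.002
```

```bash
python3 -c "
from go import *
sh(L(-155,0,120),L(-155,0,80))"
```

```text
t 21.55 tcp [433.1 -18.  184.6] loc [-149.5   -3.3  184.6] F [ 0.4 -0.7  0.4] q [-0.5  -0.01  2.33  0.76  0.5   0.24] w -0.002
yaw share for jaw along lane -3.017 ztool [ 0.518  0.094 -0.85 ]
[427.2 -15.5 120. ] share [-0.016  0.128  0.174]
[427.2 -15.5  80. ] share [-0.018  0.198  0.287]
```

```bash
cat > kin6.py <<'E'
import numpy as np
from scipy.optimize import least_squares
from scipy.spatial.transform import Rotation as Ro
from kin import P
S=[([-1.39109,.35947,1.51132,0,1.2725,-.1151],[174.214,-573.513,230.5],[0,0,-1]),
([-.36,.35,1.52,0,1.27,-.09],[578.8,-144.6,230.7],[0,0,-1]),([-.31,.52,1.71,0,.92,-.45],[572.3,-110.9,70.4],[0,0,-1]),([-.62,.58,1.78,0,.78,-.76],[497.2,-270,19.8],[0,0,-1]),
([-.15,.37,1.87,0,.9,-.29],[496.1,-6,108.1],[0,0,-1]),([-.03,.06,1.25,0,1.83,-.17],[487.1,53.6,505.1],[0,0,-1]),([.15,.64,.22,0,2.27,.01],[755.7,180.6,580.1],[0.013,0.003,-1]),
([.08,.56,.22,.03,2.15,-.04],[778.7,144.9,653.1],[.215,.045,-.976]),([.04,.45,.21,.08,1.93,-.05],[810.8,126.5,772.1],[.517,.095,-.851]),
([-.26,-.12,1.32,.23,1.44,.13],[567.9,5,609],[.512,.094,-.854]),([-.48,-.15,2.21,.52,.7,.05],[435.5,-13.8,248.9],[.51,.097,-.855]),([-.5,-.01,2.33,.76,.5,.24],[433.1,-18,184.6],[.518,.094,-.85])]
def fk(p,q,s4=1):
    a1,h,L2,L3,a3,Lt,off,o2=p; q1,q2,q3,q4,q5=q[:5]
    A=q2+q3; Rb=Ro.from_euler('z',q1); Rf=Rb*Ro.from_euler('y',A)
    Rw=Rf*Ro.from_euler('z',s4*q4); Rt=Rw*Ro.from_euler('y',q5)
    x=np.array([0,0,h])+Rb.apply([a1+L2*np.sin(q2),off,L2*np.cos(q2)])+Rf.apply([a3,0,L3])+Rw.apply([0,o2,0])+Rt.apply([0,0,Lt])
    return x,Rt.apply([0,0,1])
def res(p,s4):
    o=[]
    for q,x,d in S:
        a,b=fk(p,q,s4); o+=[*(a-x),*((b-d)*200)]
    return np.array(o)
B=[least_squares(lambda p:res(p,s),[*P,0],loss="soft_l1",f_scale=4) for s in(1,-1)]
s4=1 if B[0].cost<B[1].cost else -1; P6=(B[0] if s4==1 else B[1]).x
if __name__=="__main__":
    print(s4,B[0].cost,B[1].cost,P6.round(1)); print(res(P6,s4).reshape(-1,6).round(1))
E
python3 kin6.py
```

```text
1 48.85875026244505 5292.233219351492 [  1.5 265.3 611.8 432.8 112.4 372.2  66.9   1.6]
[[-0.3 -0.9  0.1 -0.1  0.3  0. ]
 [-0.4  0.1  2.2  0.3 -0.1  0. ]
 [-3.3  0.5 -0.2 -1.6  0.5  0. ]
 [ 0.3 -1.  -1.2  0.3 -0.2  0. ]
 [ 1.6  0.  -1.1  0.3 -0.   0. ]
 [ 0.6  0.3  1.8  0.3 -0.   0. ]
 [-2.2  2.6  1.  -0.3 -0.3  0. ]
 [ 1.3 -4.3 -4.5 -1.6 -0.6 -0.3]
 [ 0.5  2.4  0.9  0.3  0.1  0.2]
 [ 0.5  1.7 -1.1  0.3  0.7  0.3]
 [-0.3 -1.5  2.1  0.7 -0.7  0.4]
 [-1.5 -0.2 -0.8 -0.7  0.2 -0.4]]
```

```bash
cat > ik6.py <<'E'
from kin6 import *
from go import L,TH
lo=np.array([-2.97,-1.01,.23,-.94,.22]);hi=np.array([2.97,2.36,2.36,4.0,2.7])
def ik(x,d,q0):
    r=least_squares(lambda q:np.r_[fk(P6,q,s4)[0]-x,(fk(P6,q,s4)[1]-d)*300],np.clip(q0,lo+.01,hi-.01),bounds=(lo,hi),x_scale=.1)
    return r.x,np.abs(r.fun[:3]).max(),np.abs(r.fun[3:]).max()/300
def d(lean,az): return np.array([np.sin(lean)*np.cos(az),np.sin(lean)*np.sin(az),-np.cos(lean)])
if __name__=="__main__":
  for lean in(20,25,28,32,35):
    q=np.array([-.5,-.01,2.33,.76,.5]); print("lean",lean)
    for lx,z in[(-150,180),(-150,100),(-145,38),(-120,38),(-60,38),(0,38),(45,38),(70,38)]:
        q,e1,e2=ik(L(lx,0,z),d(np.radians(lean),.18),q); print(lx,z,q.round(2),round(e1,1),round(np.degrees(e2),1))
E
python3 ik6.py
```

```text
lean 20
-150 180 [-0.34  0.03  2.18  0.29  0.65] 0.0 0.0
-150 100 [-0.34  0.21  2.28  0.48  0.38] 0.0 0.0
-145 38 [-0.35  0.39  2.33  0.98  0.22] 1.7 0.7
-120 38 [-0.31  0.41  2.28  0.85  0.22] 0.9 0.3
-60 38 [-0.23  0.45  2.16  0.58  0.25] 0.0 0.0
0 38 [-0.19  0.49  2.03  0.4   0.32] 0.0 0.0
45 38 [-0.16  0.53  1.93  0.32  0.37] 0.0 0.0
70 38 [-0.14  0.55  1.88  0.28  0.4 ] 0.0 0.0
lean 25
-150 180 [-0.4   0.01  2.24  0.45  0.56] 0.0 0.0
-150 100 [-0.4   0.22  2.36  0.89  0.3 ] 0.0 0.0
-145 38 [-0.37  0.41  2.36  1.42  0.22] 8.1 1.9
-120 38 [-0.35  0.44  2.36  1.74  0.22] 0.2 0.2
-60 38 [-0.29  0.46  2.22  1.24  0.22] 1.4 1.1
0 38 [-0.21  0.5   2.1   0.86  0.22] 0.6 0.2
45 38 [-0.18  0.53  2.    0.65  0.25] 0.0 0.0
70 38 [-0.16  0.55  1.95  0.56  0.27] 0.0 0.0
lean 28
-150 180 [-0.44  0.    2.29  0.58  0.52] 0.0 0.0
-150 100 [-0.42  0.22  2.36  0.99  0.31] 5.8 1.5
-145 38 [-0.39  0.41  2.36  1.5   0.24] 14.9 3.4
-120 38 [-0.36  0.44  2.36  1.8   0.24] 6.9 1.5
-60 38 [-0.29  0.48  2.27  1.81  0.22] 0.1 0.0
0 38 [-0.25  0.51  2.14  1.34  0.22] 1.5 1.1
45 38 [-0.2   0.53  2.04  0.99  0.22] 1.1 0.6
70 38 [-0.18  0.55  1.99  0.86  0.22] 0.4 0.2
lean 32
-150 180 [-0.49 -0.    2.34  0.8   0.48] 0.0 0.0
-150 100 [-0.45  0.22  2.36  1.09  0.34] 13.9 3.4
-145 38 [-0.42  0.42  2.36  1.58  0.29] 23.7 5.3
-120 38 [-0.39  0.45  2.36  1.85  0.29] 16.0 3.4
-60 38 [-0.31  0.51  2.33  2.22  0.32] 0.0 0.0
0 38 [-0.24  0.53  2.2   2.    0.24] 0.0 0.0
45 38 [-0.22  0.55  2.11  1.76  0.22] 0.7 0.5
70 38 [-0.21  0.56  2.05  1.56  0.22] 1.4 1.1
lean 35
-150 180 [-0.52  0.    2.36  0.91  0.48] 3.2 0.9
-150 100 [-0.48  0.23  2.36  1.16  0.37] 19.8 4.8
-145 38 [-0.45  0.43  2.36  1.62  0.32] 30.2 6.6
-120 38 [-0.41  0.46  2.36  1.87  0.33] 22.7 4.8
-60 38 [-0.34  0.53  2.36  2.35  0.41] 1.9 0.4
0 38 [-0.26  0.55  2.24  2.26  0.32] 0.0 0.0
45 38 [-0.22  0.56  2.14  2.11  0.26] 0.0 0.0
70 38 [-0.2   0.58  2.09  2.    0.24] 0.0 0.0
```

carry_out --pt "-0.01 0.04 0.05" --pt "-0.016 0.09 0.12" --pt "-0.016 0.14 0.2" --pt "-0.016 0.155 0.22" --pt "-0.016 0.155 0.22" --yaw '[0.1,0.1,0.1,0.1,0.1]' --fingers '[-1,-1,-1,-1,-1]'

```text
t: 22.18
tcp_pos: [448.7, -19.7, 117.0]
tcp_rot: [[0.168, -0.853, 0.494], [-0.986, -0.137, 0.099], [-0.017, -0.503, -0.864]]
force: [-0.5, -0.1, -0.5]
grip_width: -0.001
```

```bash
python3 -c "
from go import *
sh(L(-155,0,90),L(-150,0,60))"
```

```text
t 22.18 tcp [448.7 -19.7 117. ] loc [-134.4   -7.2  117. ] F [-0.5 -0.1 -0.5] q [-0.47  0.2   2.37  1.18  0.34 -0.15] w -0.001
yaw share for jaw along lane -3.093 ztool [ 0.494  0.099 -0.864]
[427.2 -15.5  90. ] share [-0.024  0.104  0.044]
[432.2 -14.8  60. ] share [-0.022  0.14   0.139]
```

carry_out --pt "-0.024 0.15 0.02" --pt "-0.024 0.2 0.03" --pt "-0.024 0.2 0.03" --yaw '[0,0,0]' --fingers '[-1,-1,-1]'

```text
t: 22.55
tcp_pos: [434.7, -29.0, 101.1]
tcp_rot: [[0.174, -0.874, 0.455], [-0.984, -0.14, 0.108], [-0.031, -0.466, -0.884]]
force: [0.4, -0.6, 0.4]
grip_width: -0.002
```

```bash
python3 -c "
from go import *
sh(L(-155,0,90),L(-150,0,60))"
```

```text
t 22.55 tcp [434.7 -29.  101.1] loc [-149.6  -14.5  101.1] F [ 0.4 -0.6  0.4] q [-0.51  0.23  2.37  1.12  0.36 -0.14] w -0.002
yaw share for jaw along lane -3.082 ztool [ 0.455  0.108 -0.884]
[427.2 -15.5  90. ] share [-0.048  0.033  0.026]
[432.2 -14.8  60. ] share [-0.044  0.064  0.122]
```

carry_out --pt "-0.06 0.1 0.04" --pt "-0.08 0.13 0.05" --pt "-0.08 0.13 0.05" --yaw '[-0.03,-0.05,-0.05]' --fingers '[-1,-1,-1]'

```text
t: 22.92
tcp_pos: [430.8, -14.1, 86.1]
tcp_rot: [[0.202, -0.883, 0.423], [-0.979, -0.169, 0.115], [-0.03, -0.437, -0.899]]
force: [0.3, -0.0, 0.5]
grip_width: 0.002
```

```bash
python3 -c "
from go import *
sh(L(-150,0,60),L(-148,0,36))"
```

```text
t 22.93 tcp [430.8 -14.1  86.1] loc [-151.3    0.9   86.1] F [ 0.3 -0.   0.5] q [-0.45  0.27  2.38  1.12  0.33 -0.13] w 0.002
yaw share for jaw along lane -3.025 ztool [ 0.423  0.115 -0.899]
[432.2 -14.8  60. ] share [0.006 0.034 0.08 ]
[434.2 -14.5  36. ] share [0.009 0.063 0.155]
```

carry_out --pt "0.003 0.03 0.06" --pt "0.006 0.06 0.12" --pt "0.009 0.075 0.16" --pt "0.009 0.075 0.16" --yaw '[0.02,0.02,0.02,0.02]' --fingers '[-1,-1,-1,-1]'

```text
t: 23.42
tcp_pos: [445.9, -18.5, 37.8]
tcp_rot: [[0.193, -0.892, 0.409], [-0.98, -0.158, 0.118], [-0.04, -0.423, -0.905]]
force: [-0.4, 0.2, -0.1]
grip_width: 0.003
```

```bash
python3 snap.py h 275 215 264 205; python3 -c "
from go import *
sh(L(-140,0,36),L(-125,0,36))"
```

```text
t 23.52 tcp [445.7 -18.4  38.4] loc [-137.1   -5.5   38.4] F [ 0.6 -0.2 -0.9] q [-0.44  0.43  2.38  1.59  0.28 -0.59] w 0.002
yaw share for jaw along lane -3.041 ztool [ 0.409  0.117 -0.905]
[442.1 -13.3  36. ] share [-0.019  0.012  0.004]
[456.9 -11.2  36. ] share [-0.016 -0.034  0.025]
```

View pics/h.png

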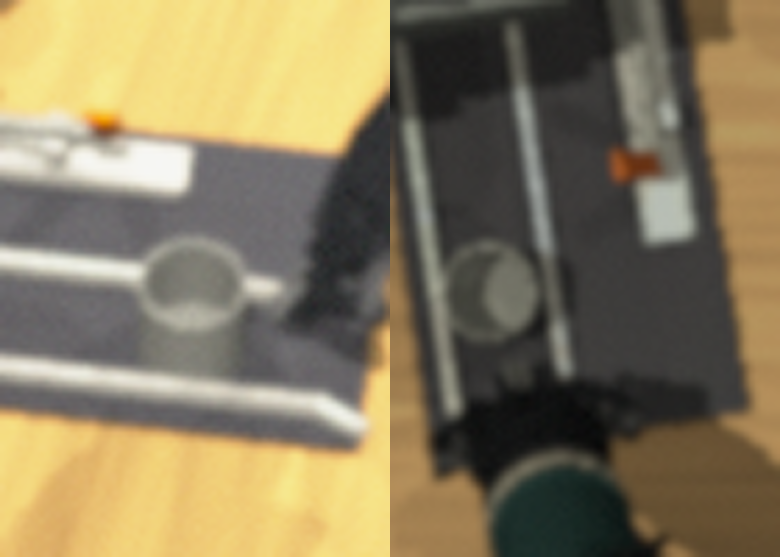

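The cup's rim at (493,290) in the right crop is centred between the rails at (445,290) and (552,290). The fingers are behind it, leaning about 25°. I'll centre them and start pushing.

carry_out --pt "-0.019 0.008 0.004" --pt "-0.019 0.005 0.006" --pt "-0.018 -0.02 0.02" --pt "-0.018 -0.02 0.02" --yaw '[0.1,0.1,0.1,0.1]' --fingers '[-1,-1,-1,-1]'

```text
t: 24.02
tcp_pos: [453.3, -11.5, 35.7]
tcp_rot: [[0.15, -0.9, 0.41], [-0.987, -0.111, 0.117], [-0.06, -0.422, -0.904]]
force: [0.2, -0.2, -0.4]
grip_width: 0.002
```

```bash
python3 -c "
from go import *
sh(L(-100,0,36),L(-70,0,36))"
```

```text
t 24.02 tcp [453.3 -11.5  35.7] loc [-1.286e+02  1.000e-01  3.570e+01] F [ 0.2 -0.2 -0.4] q [-0.41  0.44  2.37  1.62  0.27 -0.55] w 0.002
yaw share for jaw along lane -3.13 ztool [ 0.41   0.117 -0.904]
[481.6  -7.5  36. ] share [ 0.001 -0.087  0.039]
[511.3  -3.2  36. ] share [ 0.002 -0.177  0.082]
```

carry_out --pt "0 -0.015 0.007" --pt "0 -0.03 0.014" --pt "0 -0.045 0.02" --pt "0 -0.06 0.027" --pt "0 -0.075 0.034" --pt "0 -0.09 0.04" --pt "0.001 -0.105 0.048" --pt "0.001 -0.12 0.055" --pt "0.001 -0.135 0.062" --pt "0.001 -0.135 0.062" --yaw '[0,0,0,0,0,0,0,0,0,0]' --fingers '[-1,-1,-1,-1,-1,-1,-1,-1,-1,-1]'

```text
t: 25.28
tcp_pos: [497.4, -5.1, 35.8]
tcp_rot: [[0.15, -0.9, 0.41], [-0.987, -0.111, 0.117], [-0.06, -0.422, -0.905]]
force: [0.3, 0.3, -0.2]
grip_width: -0.0
```

```bash
python3 snap.py i 270 215 264 195; python3 -c "
from go import *
sh(L(-50,0,36),L(-20,0,36))"
```

```text
t 25.38 tcp [496.9  -5.1  35.8] loc [-84.5   0.2  35.8] F [ 0.6 -0.4  0.5] q [-0.34  0.46  2.27  1.39  0.25 -0.24] w -0.001
yaw share for jaw along lane -3.131 ztool [ 0.41   0.117 -0.905]
[ 5.311e+02 -3.000e-01  3.600e+01] share [ 0.001 -0.105  0.048]
[560.8   4.   36. ] share [ 0.002 -0.195  0.09 ]
```

View pics/i.png

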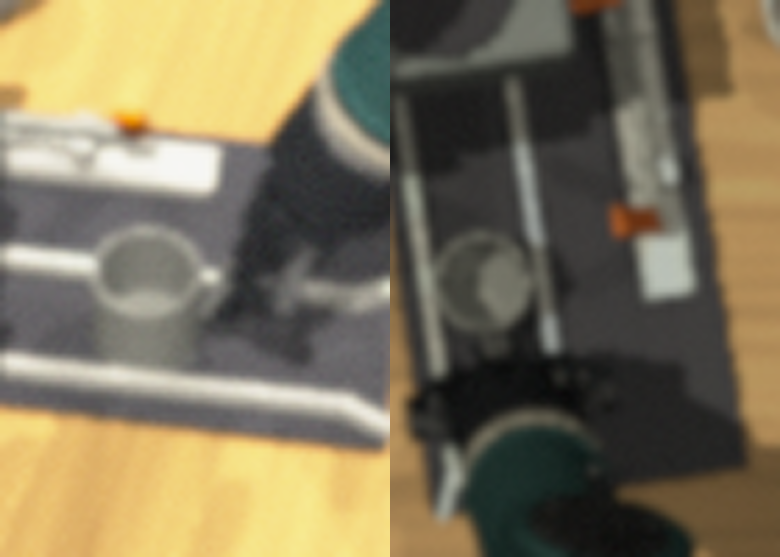

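carry_out --pt "0 -0.02 0.009" --pt "0 -0.04 0.018" --pt "0 -0.06 0.027" --pt "0 -0.08 0.037" --pt "0.001 -0.1 0.046" --pt "0.001 -0.12 0.055" --pt "0.001 -0.14 0.064" --pt "0.001 -0.16 0.073" --pt "0.001 -0.18 0.083" --pt "0.002 -0.2 0.092" --pt "0.002 -0.22 0.101" --pt "0.002 -0.24 0.11" --pt "0.002 -0.24 0.11" --yaw '[0,0,0,0,0,0,0,0,0,0,0,0,0]' --fingers '[-1,-1,-1,-1,-1,-1,-1,-1,-1,-1,-1,-1,-1]'

```text
t: 27.0
tcp_pos: [574.6, 6.6, 35.9]
tcp_rot: [[0.15, -0.9, 0.408], [-0.987, -0.111, 0.118], [-0.061, -0.421, -0.905]]
force: [-0.4, 1.3, -1.3]
grip_width: 0.0
```

```bash
python3 snap.py j 250 205 264 175; python3 -c "
from go import *
sh(L(30,0,36),L(60,0,36))"
```

```text
t 27.1 tcp [574.7   6.3  36. ] loc [-6.   0.2 36. ] F [-1.6  1.4 -0.8] q [-0.25  0.5   2.1   0.97  0.27  0.27] w -0.001
yaw share for jaw along lane -3.131 ztool [ 0.409  0.117 -0.905]
[610.3  11.2  36. ] share [ 0.001 -0.109  0.051]
[640.   15.6  36. ] share [ 0.002 -0.199  0.093]
```

View pics/j.png

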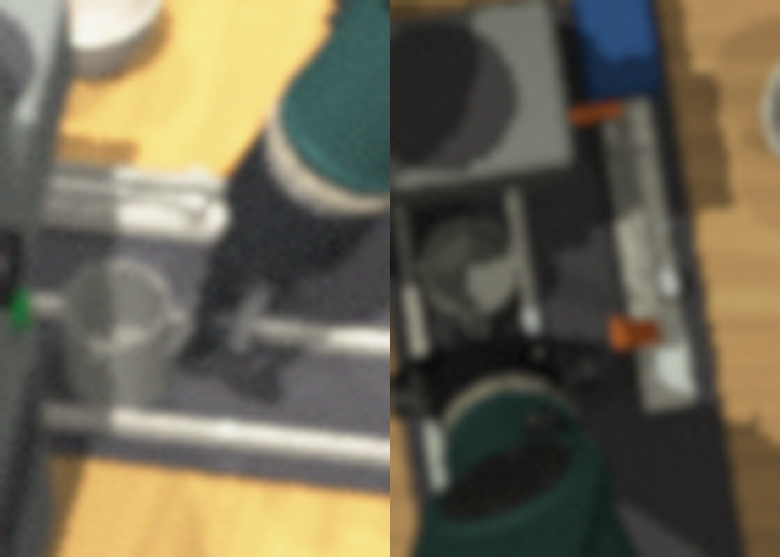

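carry_out --pt "0 -0.02 0.009" --pt "0 -0.04 0.018" --pt "0 -0.06 0.027" --pt "0 -0.08 0.037" --pt "0.001 -0.1 0.046" --pt "0.001 -0.12 0.055" --pt "0.001 -0.12 0.055" --yaw '[0,0,0,0,0,0,0]' --fingers '[-1,-1,-1,-1,-1,-1,-1]'

```text
t: 27.98
tcp_pos: [615.2, 11.7, 36.6]
tcp_rot: [[0.15, -0.9, 0.41], [-0.987, -0.111, 0.117], [-0.06, -0.422, -0.904]]
force: [-0.1, 0.2, 0.1]
grip_width: 0.001
```

carry_out --pt "0 -0.01 0.0046" --pt "0 -0.02 0.009" --pt "0 -0.02 0.009" --yaw '[0,0,0]' --fingers '[-1,-1,-1]'

```text
t: 28.35
tcp_pos: [621.0, 12.8, 36.5]
tcp_rot: [[0.15, -0.9, 0.409], [-0.987, -0.111, 0.117], [-0.06, -0.422, -0.905]]
force: [0.1, 0.5, 0.0]
grip_width: -0.002
```

```bash
python3 snap.py k 250 205 264 175; python3 -c "
from go import *
sh(L(45,0,36),L(60,0,36))"
```

```text
t 28.45 tcp [621.   12.7  36.5] loc [40.8 -0.1 36.5] F [ 0.2 -0.2  0.9] q [-0.21  0.53  2.    0.77  0.29  0.51] w -0.001
yaw share for jaw along lane -3.131 ztool [ 0.41   0.117 -0.905]
[625.1  13.4  36. ] share [-0.    -0.012  0.007]
[640.   15.6  36. ] share [ 0.    -0.057  0.029]
```

View pics/k.png

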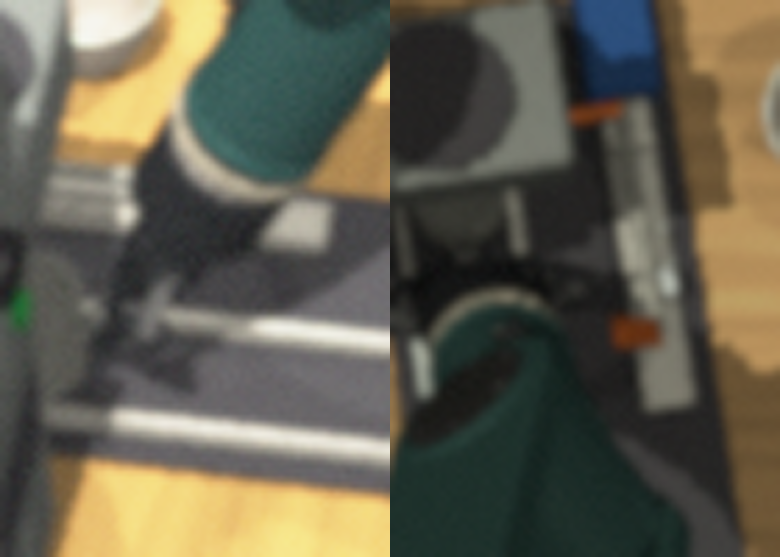

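carry_out --pt "0 -0.008 0.004" --pt "0 -0.016 0.008" --yaw '[0,0]' --fingers '[-1,-1]'

```text
t: 28.7
tcp_pos: [625.9, 13.6, 36.3]
tcp_rot: [[0.149, -0.9, 0.409], [-0.987, -0.11, 0.117], [-0.061, -0.421, -0.905]]
force: [-3.1, 0.3, 2.0]
grip_width: 0.002
```

carry_out --pt "0 -0.008 0.004" --pt "0 -0.016 0.008" --yaw '[0,0]' --fingers '[-1,-1]'

```text
t: 28.95
tcp_pos: [630.3, 14.7, 35.8]
tcp_rot: [[0.15, -0.901, 0.408], [-0.987, -0.111, 0.118], [-0.061, -0.42, -0.905]]
force: [-6.0, -1.6, 3.9]
grip_width: -0.002
```

carry_out --pt "0 -0.006 0.003" --pt "0 -0.01 0.005" --yaw '[0,0]' --fingers '[-1,-1]'

```text
t: 29.2
tcp_pos: [633.7, 15.3, 35.8]
tcp_rot: [[0.15, -0.901, 0.408], [-0.987, -0.111, 0.118], [-0.061, -0.42, -0.905]]
force: [-6.3, -0.9, 4.1]
grip_width: -0.0
```

The force is up from 3 to 6 N, so the carriage is yielding. Small steps from here.

carry_out --pt "0 -0.005 0.0023" --pt "0 -0.01 0.0046" --yaw '[0,0]' --fingers '[-1,-1]'

```text
t: 29.45
tcp_pos: [636.8, 15.7, 35.7]
tcp_rot: [[0.15, -0.901, 0.408], [-0.987, -0.111, 0.118], [-0.061, -0.42, -0.905]]
force: [-6.2, -1.4, 3.8]
grip_width: 0.0
```

carry_out --pt "0 -0.004 0.0018" --pt "0 -0.008 0.0037" --yaw '[0,0]' --fingers '[-1,-1]'

```text
t: 29.7
tcp_pos: [639.5, 16.1, 35.7]
tcp_rot: [[0.15, -0.901, 0.408], [-0.987, -0.111, 0.118], [-0.061, -0.42, -0.905]]
force: [-5.4, -0.9, 3.8]
grip_width: 0.003
```

```bash
python3 snap.py l 250 205 264 175; python3 -c "
from go import *
sh(L(60,0,36))"
```

```text
t 29.8 tcp [639.7  16.1  35.8] loc [59.8  0.6 35.8] F [-5.5 -0.6  3.2] q [-0.2   0.55  1.96  0.7   0.31  0.6 ] w 0.001
yaw share for jaw along lane -3.13 ztool [ 0.408  0.118 -0.905]
[640.   15.6  36. ] share [ 0.002 -0.001 -0.001]
```

View pics/l.png

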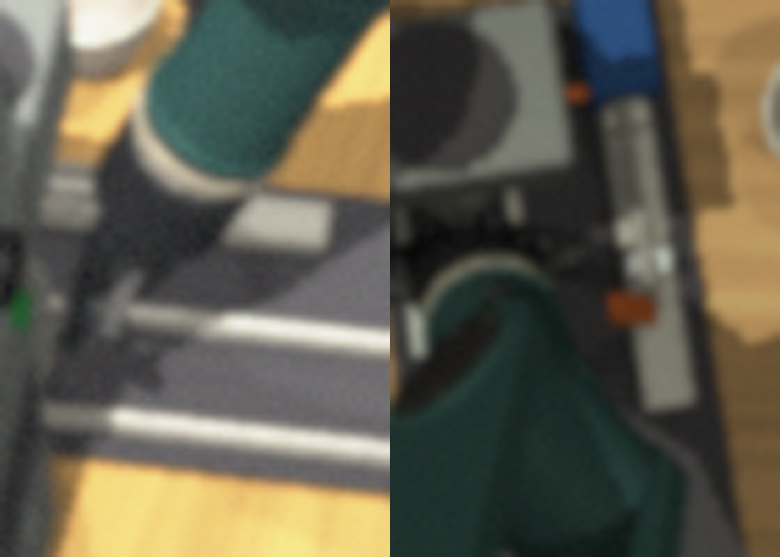

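The lever and carriage have moved on by about 14 mm: the lever went from row 332 to 308 in the right crop. It's still soft, so I'll use smaller steps.

carry_out --pt "0 -0.002 0.0009" --pt "0 -0.004 0.0018" --yaw '[0,0]' --fingers '[-1,-1]'

```text
t: 30.05
tcp_pos: [640.8, 16.3, 35.7]
tcp_rot: [[0.15, -0.901, 0.408], [-0.987, -0.111, 0.118], [-0.061, -0.42, -0.905]]
force: [-5.9, -0.4, 3.1]
grip_width: -0.004
```

carry_out --pt "0 -0.002 0.0009" --pt "0 -0.004 0.0018" --yaw '[0,0]' --fingers '[-1,-1]'

```text
t: 30.3
tcp_pos: [642.2, 16.5, 35.8]
tcp_rot: [[0.15, -0.901, 0.408], [-0.987, -0.111, 0.118], [-0.061, -0.42, -0.905]]
force: [-5.2, -1.4, 3.8]
grip_width: -0.001
```

carry_out --pt "0 -0.002 0.0009" --pt "0 -0.004 0.0018" --yaw '[0,0]' --fingers '[-1,-1]'

```text
t: 30.55
tcp_pos: [643.4, 16.7, 35.8]
tcp_rot: [[0.15, -0.901, 0.408], [-0.987, -0.111, 0.118], [-0.061, -0.42, -0.905]]
force: [-8.1, -1.9, 4.9]
grip_width: 0.004
```

carry_out --pt "0 -0.002 0.0009" --pt "0 -0.004 0.0018" --yaw '[0,0]' --fingers '[-1,-1]'

```text
t: 30.8
tcp_pos: [643.6, 16.9, 35.5]
tcp_rot: [[0.15, -0.901, 0.406], [-0.987, -0.111, 0.118], [-0.061, -0.419, -0.906]]
force: [-12.1, -4.1, 8.1]
grip_width: -0.006
```

Solid now: 12 N and hardly any motion. I'll press slightly more and hold.

carry_out --pt "0 -0.0016 0.0007" --pt "0 -0.0016 0.0007" --yaw '[0,0]' --fingers '[-1,-1]'

```text
t: 31.05
tcp_pos: [643.6, 17.0, 35.4]
tcp_rot: [[0.15, -0.902, 0.406], [-0.987, -0.111, 0.118], [-0.062, -0.418, -0.906]]
force: [-11.5, -4.2, 7.9]
grip_width: 0.002
```

carry_out --pt "0 -0.0025 0.0011" --pt "0 -0.0025 0.0011" --pt "0 -0.0025 0.0011" --yaw '[0,0,0]' --fingers '[-1,-1,-1]'

```text
t: 31.42
tcp_pos: [643.7, 17.1, 35.2]
tcp_rot: [[0.15, -0.902, 0.405], [-0.987, -0.111, 0.118], [-0.062, -0.417, -0.907]]
force: [-13.7, -5.2, 8.4]
grip_width: -0.001
```

carry_out --pt "0 0 0" --pt "0 0 0" --pt "0 0 0" --yaw '[0,0,0]' --fingers '[-1,-1,-1]'

```text
t: 31.8
tcp_pos: [643.7, 17.1, 35.2]
tcp_rot: [[0.15, -0.902, 0.405], [-0.987, -0.111, 0.118], [-0.062, -0.417, -0.907]]
force: [-12.6, -4.6, 9.7]
grip_width: -0.003
```

carry_out --pt "0 -0.0013 0.0006" --pt "0 -0.0013 0.0006" --pt "0 -0.0013 0.0006" --pt "0 -0.0013 0.0006" --pt "0 -0.0013 0.0006" --yaw '[0,0,0,0,0]' --fingers '[-1,-1,-1,-1,-1]'

```text
t: 32.42
tcp_pos: [643.8, 17.1, 35.2]
tcp_rot: [[0.15, -0.902, 0.405], [-0.987, -0.111, 0.118], [-0.062, -0.417, -0.907]]
force: [-15.8, -5.8, 10.8]
grip_width: -0.0
```

Held solid at about 12 to 16 N along the lane for over a second. Retreating straight back.

carry_out --pt "0 0.01 -0.0046" --pt "0 0.03 -0.014" --pt "0 0.07 -0.032" --pt "0 0.12 -0.055" --pt "0 0.18 -0.083" --pt "0 0.24 -0.11" --pt "0 0.3 -0.138" --pt "0 0.36 -0.165" --pt "0 0.36 -0.165" --yaw '[0,0,0,0,0,0,0,0,0]' --fingers '[-1,-1,-1,-1,-1,-1,-1,-1,-1]'

```text
t: 33.55
tcp_pos: [529.0, -1.0, 35.3]
tcp_rot: [[0.148, -0.901, 0.409], [-0.987, -0.109, 0.117], [-0.061, -0.421, -0.905]]
force: [1.1, 0.2, -0.5]
grip_width: 0.004
```

```bash
python3 snap.py m 240 205 264 165; python3 -c "
from go import *
sh(L(-110,0,150),L(-110,-100,250))"
```

```text
t 33.65 tcp [531.2  -1.3  35.8] loc [-50.1  -1.   35.8] F [0.4 0.2 0.7] q [-0.3   0.47  2.2   1.2   0.25 -0.01] w -0.006
yaw share for jaw along lane -3.132 ztool [ 0.41   0.117 -0.904]
[471.8  -9.  150. ] share [-0.027  0.02  -0.429]
[ 486.2 -107.9  250. ] share [ 0.286 -0.128 -0.749]
```

View pics/m.png

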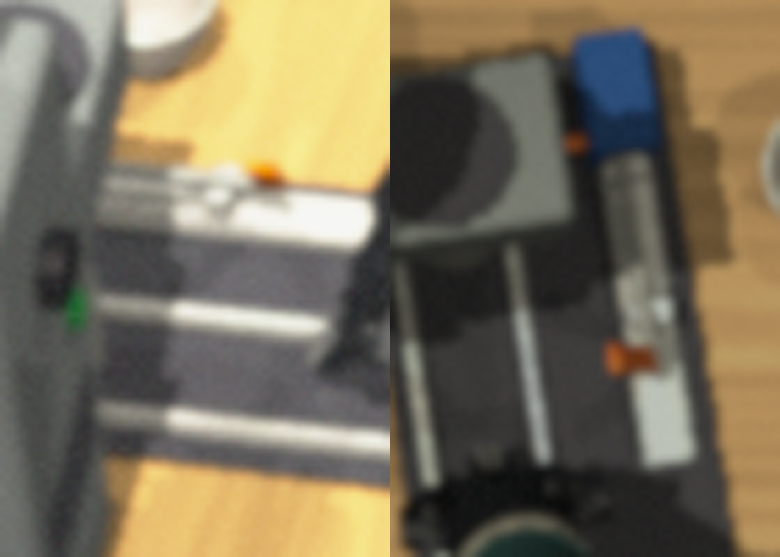

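carry_out --pt "0 0.02 -0.1" --pt "-0.01 0.02 -0.2" --pt "-0.02 0.02 -0.3" --pt "-0.027 0.02 -0.43" --pt "-0.027 0.02 -0.43" --yaw '[0,0,0,0,0]' --fingers '[-1,-1,-1,-1,-1]'

```text
t: 34.28
tcp_pos: [472.5, -9.7, 153.0]
tcp_rot: [[0.15, -0.898, 0.414], [-0.987, -0.112, 0.115], [-0.057, -0.426, -0.903]]
force: [0.3, -0.5, -1.4]
grip_width: 0.003
```

```bash
python3 - <<'E'
from h import *; import cv2
from workcell import env
from go import L,sh
sh()
o=[]
for n in("side","top"):
    c=env.camera(n); a=pickle.load(open(n+"0.pkl","rb")); d=np.abs(c["color"].astype(int)-a["color"]).max(2)
    o.append(cv2.resize(c["color"],(400,300))); o.append(cv2.resize(cv2.cvtColor(np.clip(d*2,0,255).astype(np.uint8),cv2.COLOR_GRAY2BGR),(400,300)))
    pickle.dump(c,open(n+"_z.pkl","wb"))
    P=cloud(c); q=P-L(0,0,0); 
    if n=="top": cv2.imwrite("pics/zz.png",cv2.resize(c["color"][130:210,225:305],(600,600),interpolation=cv2.INTER_CUBIC))
cv2.imwrite("pics/z.png",np.vstack([np.hstack(o[:2]),np.hstack(o[2:])]))
E
```

```text
t 34.27 tcp [472.5  -9.7 153. ] loc [-109.4   -0.8  153. ] F [ 0.3 -0.5 -1.4] q [-0.38  0.13  2.21  0.57  0.51  0.6 ] w 0.003
yaw share for jaw along lane -3.13 ztool [ 0.414  0.115 -0.903]
```

View pics/z.png

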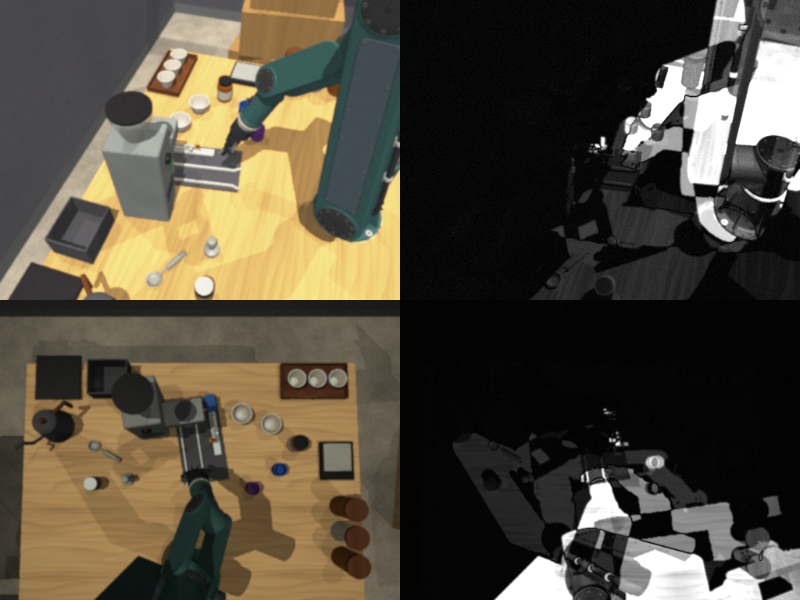

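View pics/zz.png

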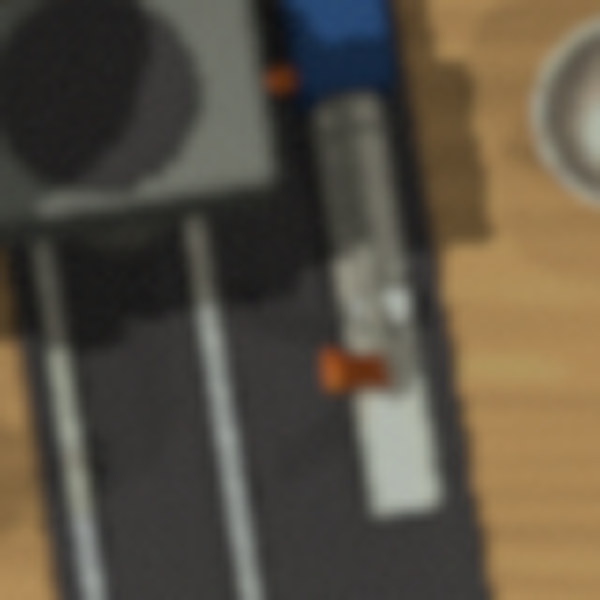

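```bash
python3 -c "
from workcell import env
print(env.close_job())"
```

```text
the job is handed in; nothing more can be done
None
```

The flag is down, and the steel cup stands in the lane under the grinder head, pushed up against the flag. I handed in at about 34 s; `close_job` gives no verdict.

- **Flag:** I swung it down by the lever until it came up solid at about 10 N. Later pictures still show the lever down.
- **Cup:** I stood it upright between the rails at the loading point, then pushed it under the head with the fingers shut.
- **Lean:** The moves only offer yaw, so I got the lean by driving the arm against its reach limit. The fingers leaned about 25°, right at the lower edge of the 25 to 45° range.
- **Press:** The carriage gave at 5–6 N for about 1.5–2 cm, then stopped dead. I held it there for more than a second at about 12–16 N along the lane at the wrist. That peaks slightly above your 10–15 N, and total wrist force reached about 20 N, under the 25 N limit. I allowed for the cup's friction taking up some of it, so the flag itself should have felt less.
- **Retreat:** I backed straight out and ended clear of everything, with wrist force near zero.

**Last checks:** Comparing the first and last pictures, the only changes I could see were the arm, shadows, the cup and the stop; the other objects had not visibly moved. The head hides most of the docked cup, so I could not see it touching the flag. I judge that from the solid stop, the carriage staying where it was pushed, and only a faint trace of the cup's rear showing at the head's edge. During measuring, the two cameras disagreed by about 3 mm sideways, so I used the average.

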